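# Build up the primary-drive side of a motorcycle crankcase

### The arm

A 7-joint arm with a two-finger parallel gripper is mounted at the origin on the work surface. World frame = base frame: x ahead of the robot, y to its left, z up, the work surface at z = 0. Lengths are in mm, angles in rad, forces in N, time in s.
With the tool pointing down it reaches from about 400 to 875 mm from the base axis. Payload 6.5 kg.
Tool frame: the origin (TCP) lies midway between the tips of the shut fingers; the grasp point (between the pads) lies 19 mm behind it; y points along the fingers, z is the direction in which the jaws open and shut, and the axes are right-handed (so a half turn about y gives the same grasp; the last joint's range is limited). The gripper opens to 88 mm and grips with 3 to 60 N. Pads are 18 mm wide; open, the fingers measure 123 mm over their backs; the gripper's body (75 mm by 187 mm) begins 45 mm behind the grasp point.
Start: joints at [-1.352, 0.536, -0.004, 1.538, 0.003, 1.067, -0.071], TCP at [182.623, 623.81, 238.716] pointing down, gripper open.
Joint ranges: [-2.7, 2.7], [-0.37, 2.16], [-1.27, 1.26], [0.24, 2.4], [-1.31, 4.45], [0.19, 1.91], [-2.76, 2.76]. Speed limits (rad/s): [2.39, 2.39, 3.14, 3.14, 3.14, 3.14, 3.14].

### API

Orientations are given as a 3x3 rotation matrix whose columns are the frame's x, y, z axes.
In Python, from cell import read_state, get_image, get_calibration, close_job gives the robot as it stands.
- The arm moves only by the tool carry_out, never from a script. Its argument "plan" is a list of rows, each an object of numbers: "dx", "dy", "dz": the shift along the tool's x, y, z in m; "wx", "wy", "wz": the turn, a rotation vector about the tool's x, y, z in degrees. A call has 1 to 20 rows; each row is the pose to reach, as a shift and turn from the pose measured when the call began, along the tool's axes at that moment; what a row does not reach only later rows make up. A row lasts 1/10 s, in which the tool goes at most 50 mm and 8.59 degrees, less where a joint would pass 70% of its speed; a pose out of reach is approached as far as the arm can. A call with a gripper value outside its range is refused whole. "claw" is the closure, from 0 (fully open) to 1 (shut), set as the call begins (left out, the last holds). The fingers move at their own pace and stop on an object; "grip_force" is the grip in N (left out, the last holds). Time passes only in rows, so rows that repeat a pose let the fingers close. It gives the time, the measured TCP pose, the force and the opening at its end, in the units of the state.
- read_state(): the state, without advancing time (a new reading comes with each control period).
- get_image(name): name is "scene" or "top" or "wrist"; returns (picture, depth): 480x640x3 uint8, blue, green, red; 480x640 float32, mm along the optical axis (not along the pixel's ray), 0 where there is no reading.
- get_calibration(name): a dict with "fov_y" (degrees; the focal length in pixels is half the picture's height over the tangent of half this angle, whatever the lens; pixels are square), "cx", "cy" (the principal point, pixels), "R" (3x3) and "t" (3): a world point X has camera coordinates R X + t. Camera axes: x right, y down, z forward; pixel columns grow to the right and rows downward; lengths in mm; the calibration is good to about 2 mm. A picture is of the moment at which its call begins: read the wrist's pose just before it. get_calibration takes no time and is no camera call; for the wrist camera it gives the pose at the moment of the call.
- close_job(): hands the job in, once; it reports no verdict.
The state is a dict: "time_s": time; "qpos": joint angles; "joint_velocities": joint speeds; "joint_torque": joint torques, N m; "ee_pos": TCP position; "eef_rot": TCP orientation; "ft_force": force on the tool from outside, world axes, zero at the start; "wrist_torque": the same for the moment, N m; "gripper_width": finger opening in mm.
Only numpy, scipy, OpenCV 4.12 (cv2) and the standard library are available. Lean on these libraries where they do the work, as an engineer would, in place of code of your own. Each camera call takes 0.05 s, during which the arm holds its last target.

### The job

Build up the clutch side of the crankcase half lying open on the bench with the parts from the blue mat. On the crankshaft end fit the dark balancer gear first, then the green oil-pump gear, then the bright primary gear; on the input shaft fit the copper thrust washer first, then the brass clutch bush. Each part must go fully home, flat on what lies under it; leave the piston, the ball bearing and the socket where they are.

Things in the scene. Friction and masses are not known exactly. Their poses are not given: they have to be found in the camera images.
- crank_end: target, fixed: upright bright steel stub, the crankshaft end, in the grey open crankcase half (wood blocks under it), beside the block with two studs. Origin: centre of its shoulder (36 mm disc, 56 mm over the bench), z up the shaft, x to the input shaft 115 mm away. 20 mm diameter to 36 mm up, then a taper to a 15 mm threaded nose ending 50 mm up.
- input_shaft: target, fixed: the other upright stub, dark steel. Origin: centre of its shoulder (36 mm disc, 56 mm over the bench), z up, x away from the crank. 22 mm diameter to 32 mm up, then a taper to a 15 mm nose ending 46 mm up. Cavity floor 6 mm below both shoulders; rim wall 80 mm over the bench, 78 mm or more from both axes. Casting 295 x 190 mm, plus lugs to 335 x 220.
- balancer_gear: the balancer drive gear: the biggest gear, dark steel, 62 mm outside diameter, 12 mm thick, 23 mm plain bore, six round dark lightening holes; about 0.2 kg. Its origin is the centre of its underside, z up along its axis. Lies flat on the 3 mm thick blue mat, as do all the parts below.
- pump_gear: the oil-pump drive gear: green nylon gear, 40 mm outside diameter, 12 mm thick, 23 mm bore; about 30 g. Its origin is the centre of its underside, z up along its axis. 
- primary_gear: the primary drive gear: bright steel gear, 52 mm outside diameter, 16 mm thick, 23 mm bore; about 0.18 kg. Its origin is the centre of its underside, z up along its axis. 
- thrust_washer: the thrust washer: plain copper-coloured flat ring, 46 mm outside diameter, 6 mm thick, 25 mm bore; about 50 g. Its origin is the centre of its underside, z up along its axis. 
- clutch_bush: the clutch bush: plain brass-coloured sleeve standing on end, 34 mm outside diameter, 28 mm tall, 25 mm bore; about 90 g. Its origin is the centre of its underside, z up along its axis. 
- piston: bystander, to be left alone: an aluminium piston standing crown up, 60 mm diameter, 46 mm tall. Origin: centre of its underside.
- ball_bearing: bystander, to be left alone: a bright ball bearing lying flat, its balls showing in a black gap, 52 mm diameter, 15 mm thick. Origin: centre of its underside.
- socket: bystander, to be left alone: a chrome deep socket standing upright, 28 mm diameter, 50 mm tall. Origin: centre of its underside.

How it is judged:
By the outcome, as a careful person would: the job done as asked, in the order asked, and still so for the second after the job is handed in, with the robot touching nothing.
It also fails if it takes over 136 s, if anything falls off the work surface, if the arm or the gripper's body presses on something with over 40 N, if the wrist force passes 120 N, or if a joint passes its speed limit or range.

## Working session

There is one attempt and no reset: what is moved stays moved. The work goes in short steps, Python scripts to look and compute and a tool call to move; the robot and the scene stay as the last step left them, time stands still between calls to the robot, and variables do not carry over. Pictures are saved under pics/ and viewed, and the job is handed in when it is done.

Besides the shell and the picture viewer there is one more tool, called after "Request:" by a JSON object that holds its "method" and its "body", one argument or row to a line. carry_out: Moves the arm, as the interface text tells. Its arguments: {"type":"object","properties":{"plan":{"type":"array","items":{"type":"object","properties":{"dx":{"type":"number"},"dy":{"type":"number"},"dz":{"type":"number"},"wx":{"type":"number"},"wy":{"type":"number"},"wz":{"type":"number"}}}},"claw":{"type":"number"},"grip_force":{"type":"number"}},"required":["plan"]}

```bash
mkdir -p pics; ls
python3 - <<'E'
from cell import *
import cv2,numpy as np
s=read_state();print({k:np.round(v,3).tolist() for k,v in s.items()})
for n in("scene","top","wrist"):
    c=get_calibration(n);print(n,c)
    im,d=get_image(n);cv2.imwrite(f"pics/{n}0.png",im);np.save(f"pics/{n}0.npy",d)
E
```

```text
pics
{'time_s': 0.0, 'qpos': [-1.352, 0.537, -0.004, 1.539, 0.003, 1.067, -0.071], 'joint_velocities': [0.0, 0.001, 0.001, 0.002, -0.001, 0.0, -0.001], 'joint_torque': [-0.0, -57.098, 0.99, -25.16, -0.056, 0.018, 0.0], 'ee_pos': [182.486, 623.228, 237.854], 'eef_rot': [[0.96, -0.0, 0.281], [-0.281, -0.002, 0.96], [0.0, -1.0, -0.002]], 'ft_force': [-0.154, 0.035, -0.597], 'wrist_torque': [-0.039, -0.027, 0.003], 'gripper_width': 88.287}
scene {'fov_y': 48.6210770540699, 'cx': 321.26191627773744, 'cy': 233.36648008102856, 'R': array([[-0.80539068,  0.59266302, -0.00981771],
       [ 0.48254086,  0.64594279, -0.5915338 ],
       [-0.34423853, -0.48115326, -0.80622043]]), 't': array([ 423.00114827, -232.51134224, 1109.48114358])}
top {'fov_y': 57.65728732274934, 'cx': 324.56455820494045, 'cy': 242.84946211320934, 'R': array([[ 0.00309119, -0.99956125, -0.02945775],
       [-0.98257895,  0.00243785, -0.18582968],
       [ 0.18581996,  0.029519  , -0.9821403 ]]), 't': array([ 22.03666173, 545.67778834, 816.73748586])}
wrist {'fov_y': 68.44491710097994, 'cx': 322.3910191771946, 'cy': 239.16761756704358, 'R': array([[ 2.81422451e-01,  9.59583971e-01,  8.52720774e-05],
       [ 9.16160444e-01, -2.68713823e-01,  2.97393548e-01],
       [ 2.85396996e-01, -8.36150983e-02, -9.54754979e-01]]), 't': array([-649.92097538,  -40.32914447,  388.79399846])}
```

View pics/top0.png

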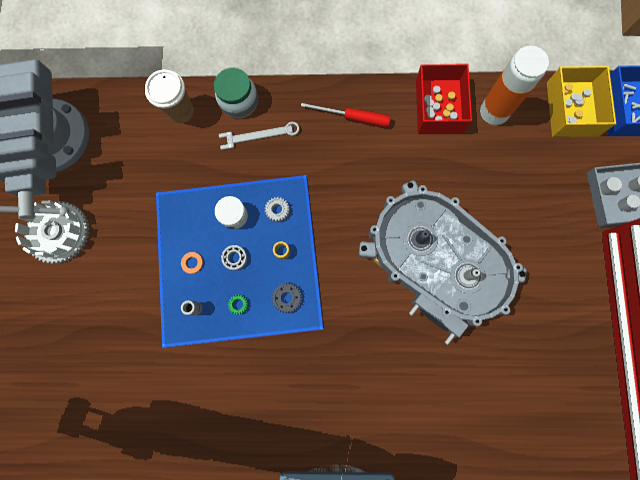

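View pics/scene0.png

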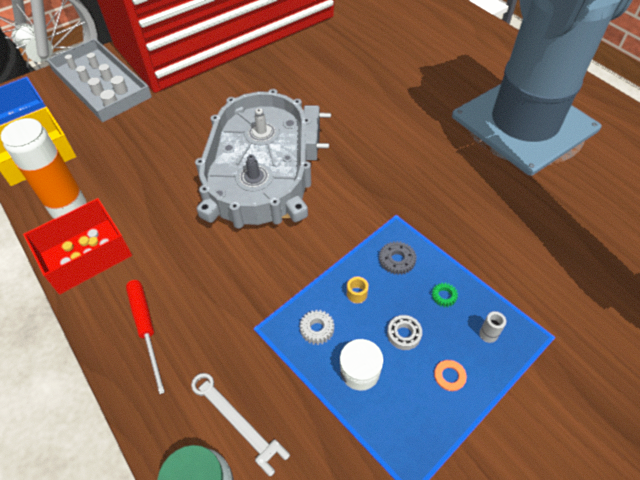

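View pics/wrist0.png

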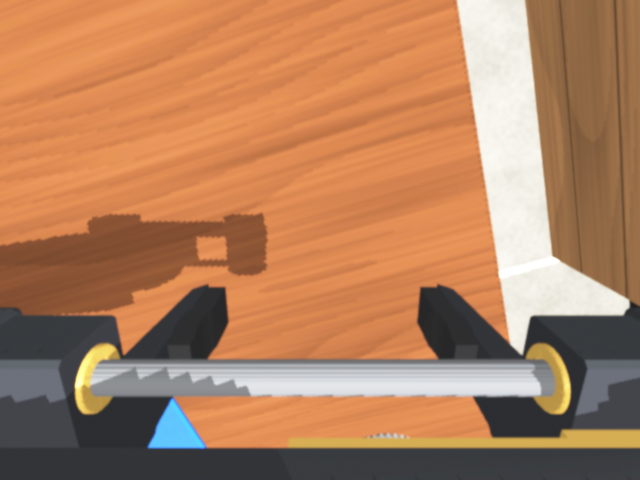

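```bash
cat > h.py <<'E'
from cell import *
import cv2,numpy as np
def K(c): 
    f=240/np.tan(np.radians(c['fov_y']/2)); return f,c['cx'],c['cy']
def ray(c,u,v):
    f,cx,cy=K(c); d=c['R'].T@np.array([(u-cx)/f,(v-cy)/f,1.]); return -c['R'].T@c['t'],d
def plane(c,u,v,z):
    o,d=ray(c,u,v); return o+d*(z-o[2])/d[2]
def proj(c,X):
    f,cx,cy=K(c); p=c['R']@np.array(X,float)+c['t']; return p[:2]/p[2]*f+[cx,cy]
def tri(obs):
    A=np.zeros((3,3));b=np.zeros(3)
    for c,u,v in obs:
        o,d=ray(c,u,v); d/=np.linalg.norm(d); P=np.eye(3)-np.outer(d,d);A+=P;b+=P@o
    X=np.linalg.solve(A,b)
    return X,[np.round(proj(c,X)-[u,v],2).tolist() for c,u,v in obs]
def rel(target,yaw=None):
    """tool-frame shift mm to target; yaw = world angle (deg) of jaw axis wanted (mod 180)"""
    s=read_state();R=np.array(s['eef_rot']);p=np.array(s['ee_pos'])
    # desired down orientation
    j=np.degrees(np.arctan2(R[1,2],R[0,2]))
    d=R.T@(np.array(target)-p)
    out=[np.round(d,1).tolist()]
    if yaw is not None:
        dy=(yaw-j+90)%180-90
        a=np.radians(j+dy); Z=np.array([np.cos(a),np.sin(a),0]);Y=np.array([0,0,-1.]);X=np.cross(Y,Z)
        Rd=np.c_[X,Y,Z]; out.append(np.round(np.degrees(cv2.Rodrigues(R.T@Rd)[0].ravel()),2).tolist())
    return out
def st():
    s=read_state();print('t',round(s['time_s'],2),'p',np.round(s['ee_pos'],1),'yaw',round(np.degrees(np.arctan2(s['eef_rot'][1][2],s['eef_rot'][0][2])),1),'F',np.round(s['ft_force'],1),'T',np.round(s['wrist_torque'],2),'w',round(s['gripper_width'],1),'q',np.round(s['qpos'],2));return s
E
python3 - <<'E'
from h import *
for n,sc in(("top",4),("scene",3)):
    im=cv2.imread(f"pics/{n}0.png")
    rs={"top":[(150,170,330,350),(355,175,535,350)],"scene":[(250,210,560,480),(190,80,340,240)]}[n]
    for i,(a,b,c,d) in enumerate(rs):
        k=min(800/(c-a),600/(d-b));cv2.imwrite(f"pics/{n}_crop{i}.png",cv2.resize(im[b:d,a:c],None,fx=k,fy=k,interpolation=cv2.INTER_CUBIC));print(n,i,a,b,k)
c=get_calibration("wrist");s=read_state();R=np.array(s['eef_rot'])
print("cam in tool",R.T@(-c['R'].T@c['t']-s['ee_pos']), "axes in tool\n",R.T@c['R'].T)
for n in("top","scene"):
    c=get_calibration(n);d=np.load(f"pics/{n}0.npy");print(n,-c['R'].T@c['t'],(d==0).mean())
E
```

```text
top 0 150 170 3.3333333333333335
top 1 355 175 3.4285714285714284
scene 0 250 210 2.2222222222222223
scene 1 190 80 3.75
cam in tool [ -76.79128881 -145.30961496    0.24700324] axes in tool
 [[ 5.16435933e-04  9.54780523e-01  2.97311092e-01]
 [-1.63202579e-03 -2.97309931e-01  9.54779630e-01]
 [ 9.99998535e-01 -9.78301878e-04  1.40468490e-03]]
top [384.33726106  -3.4125596  904.20307904] 0.003779296875
scene [834.80356816 433.32235258 761.10094272] 0.0037467447916666665
```

View pics/top_crop0.png

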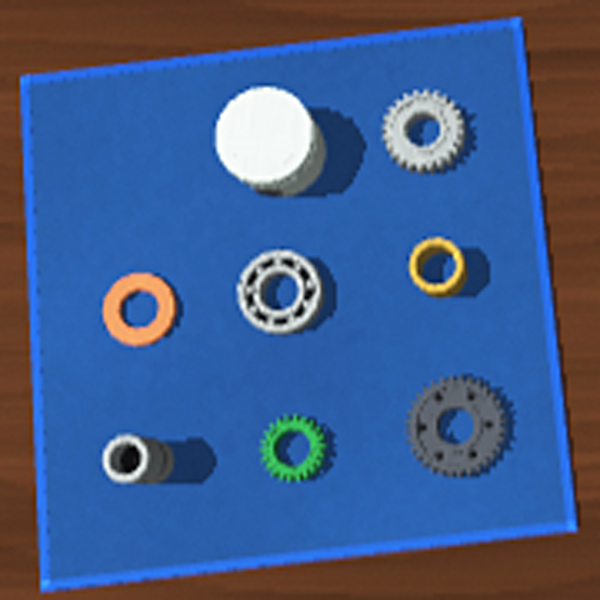

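View pics/top_crop1.png

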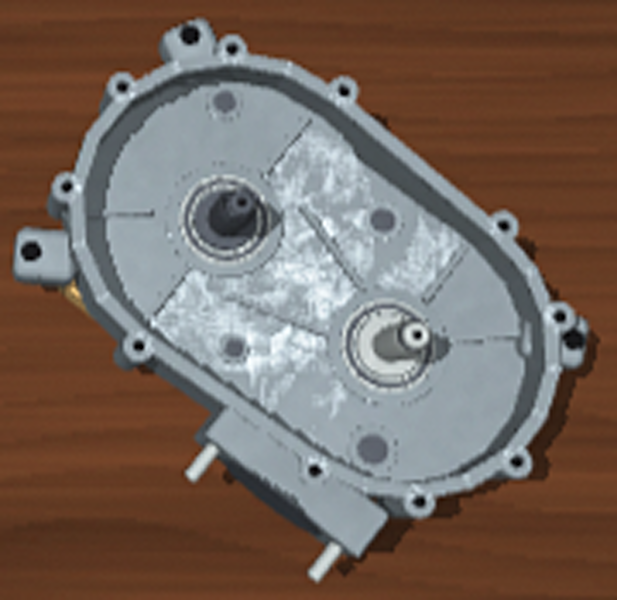

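View pics/scene_crop1.png

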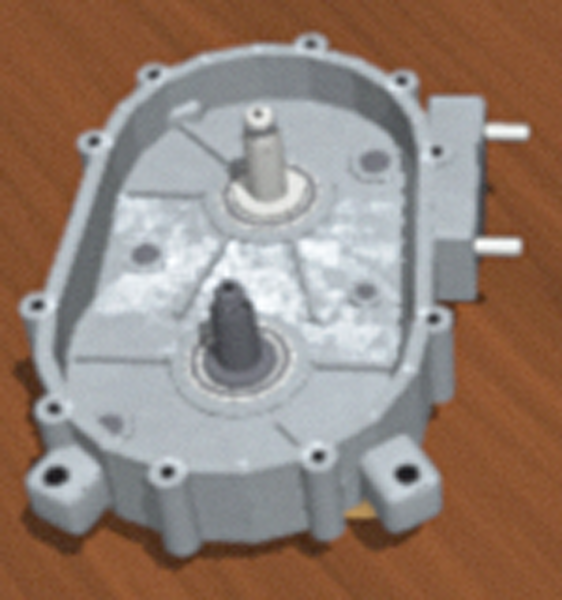

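Run:
```python
from h import *
T=get_calibration("top");S=get_calibration("scene")
for n,a,b,z in(("crank",(476.6,272.4),(258.8,110.4),106),("input",(425.3,233.6),(251.1,156.5),102)):
    print(n,tri([(T,*a),(S,*b)]),plane(T,*a,z)[:2],plane(S,*b,z)[:2])
for n,C,roi in(("top",T,(160,185,320,345)),("scene",S,(262,222,545,440))):
    im=cv2.imread(f"pics/{n}0.png");d=np.load(f"pics/{n}0.npy")
    hsv=cv2.cvtColor(im,cv2.COLOR_BGR2HSV)
    m=np.zeros(im.shape[:2],np.uint8);a,b,c,e=roi
    blue=((hsv[...,0]>100)&(hsv[...,0]<125)&(hsv[...,1]>110))
    m[b:e,a:c]=(~blue)[b:e,a:c]*255
    cs,h=cv2.findContours(m,cv2.RETR_CCOMP,cv2.CHAIN_APPROX_NONE)
    for i,k in enumerate(cs):
        A=cv2.contourArea(k)
        if A<20 or A>5000: continue
        el=cv2.fitEllipse(k);(u,v)=el[0]
        mm=im[int(v),int(u)]
        dd=d[m>0] 
        print(n,"hole" if h[0][i][3]>=0 else "outer",np.round([u,v,*el[1],A],1),'xy@z15',np.round(plane(C,u,v,15)[:2],1))
```

```text
crank (array([ 479.61546155, -256.90585963,  103.31221216]), [[-0.3, 0.32], [-0.42, -0.12]]) [ 479.88958397 -256.63979436] [ 480.62520028 -253.33321863]
input (array([ 552.80389805, -167.11091901,  100.49856745]), [[-0.35, 0.39], [-0.54, -0.15]]) [ 553.22835189 -167.47976506] [ 552.87842519 -164.88187931]
top outer [336.6 335.9  12.2 245.1 872. ] xy@z15 [363.6  -1.2]
top outer [190.7 307.6  14.1  21.2 230.5] xy@z15 [419.  295.9]
top outer [237.6 304.1  18.9  19.7 284.5] xy@z15 [426.1 199.9]
top hole [237.8 304.1  10.   11.   84.5] xy@z15 [426.1 199.4]
top outer [286.4 297.4  27.9  28.7 615. ] xy@z15 [439.8 100.6]
top hole [286.5 297.5  11.5  11.5 103. ] xy@z15 [439.7 100.4]
top outer [191.5 262.4  21.1  22.2 366. ] xy@z15 [511.9 299.8]
top hole [191.5 262.3  10.8  12.  100. ] xy@z15 [512.  299.8]
top outer [233.7 257.2  24.4  25.2 481.5] xy@z15 [522.7 212. ]
top hole [233.8 257.4  10.4  11.9  96. ] xy@z15 [522.3 211.7]
top outer [281.  249.8  16.3  18.2 231.5] xy@z15 [538.1 113.7]
top hole [281.2 250.1   9.1  11.8  82.5] xy@z15 [537.5 113.2]
top outer [276.8 209.1  23.5  24.  437. ] 
[... 620 characters left out ...]
er [404.2 331.8  34.   35.5 948. ] xy@z15 [525.3 214.6]
scene hole [404.1 331.8  10.1  14.2 110. ] xy@z15 [525.4 214.5]
scene outer [492.4 326.4  21.1  34.5 557. ] xy@z15 [410.5 288.6]
scene outer [316.5 326.6  33.5  34.3 895.5] xy@z15 [627.9 127.4]
scene hole [316.6 326.5   8.8  12.8  86. ] xy@z15 [627.7 127.4]
scene outer [444.5 294.3  23.8  26.3 487.5] xy@z15 [429.8 203.8]
scene hole [444.3 294.2   8.4  11.7  74.5] xy@z15 [430.  203.5]
scene outer [356.9 289.3  22.7  27.8 492. ] xy@z15 [536.6 112.7]
scene hole [356.6 289.4   4.7   8.5  28.5] xy@z15 [537.  112.7]
scene outer [397.2 257.4  31.1  36.7 891.5] xy@z15 [443.6 104.9]
scene hole [397.1 257.2   8.5  12.4  81. ] xy@z15 [443.5 104.5]
```

Run:
```python
from h import *
st();print(rel((442,102,100),90))
```

```text
t 0.15 p [182.5 623.4 238.1] yaw 73.7 F [-0.7 -0.1  0.4] T [ 0.05 -0.   -0.03] w 88.1 q [-1.35  0.54 -0.    1.54  0.    1.07 -0.07]
[[395.5, 138.7, -427.3], [0.08, -16.32, -0.01]]
```

Request:
{"method": "carry_out", "body": {
  "plan": [
    {"dx": 0.03,"dy": 0,"dz": -0.032,"wy": -2},
    {"dx": 0.06,"dy": 0.005,"dz": -0.065,"wy": -4},
    {"dx": 0.09,"dy": 0.01,"dz": -0.097,"wy": -6},
    {"dx": 0.12,"dy": 0.02,"dz": -0.13,"wy": -8},
    {"dx": 0.15,"dy": 0.03,"dz": -0.162,"wy": -10},
    {"dx": 0.18,"dy": 0.04,"dz": -0.195,"wy": -12},
    {"dx": 0.21,"dy": 0.05,"dz": -0.227,"wy": -14},
    {"dx": 0.24,"dy": 0.06,"dz": -0.26,"wy": -16.3},
    {"dx": 0.27,"dy": 0.07,"dz": -0.292,"wy": -16.3},
    {"dx": 0.3,"dy": 0.085,"dz": -0.325,"wy": -16.3},
    {"dx": 0.33,"dy": 0.1,"dz": -0.357,"wy": -16.3},
    {"dx": 0.36,"dy": 0.115,"dz": -0.39,"wy": -16.3},
    {"dx": 0.385,"dy": 0.13,"dz": -0.416,"wy": -16.3},
    {"dx": 0.3955,"dy": 0.1387,"dz": -0.4273,"wy": -16.3},
    {"dx": 0.3955,"dy": 0.1387,"dz": -0.4273,"wy": -16.3},
    {"dx": 0.3955,"dy": 0.1387,"dz": -0.4273,"wy": -16.3},
    {"dx": 0.3955,"dy": 0.1387,"dz": -0.4273,"wy": -16.3}
  ],
  "claw": 0.15,
  "grip_force": 30
}}

```text
invalid input
```

Run:
```python
from h import *
st();c=get_calibration("wrist")
im,d=get_image("wrist");cv2.imwrite("pics/w1.png",im);np.save("pics/w1.npy",d)
print(proj(c,(442,102,15)), d[200:300:20,320])
```

```text
t 0.15 p [182.5 623.4 238.1] yaw 73.7 F [-0.7 -0.1  0.4] T [ 0.05 -0.   -0.03] w 88.1 q [-1.35  0.54 -0.    1.54  0.    1.07 -0.07]
[ 15.6546384  484.15566025] [388.50067 395.87115 402.46    408.79123 416.92044]
```

View pics/w1.png

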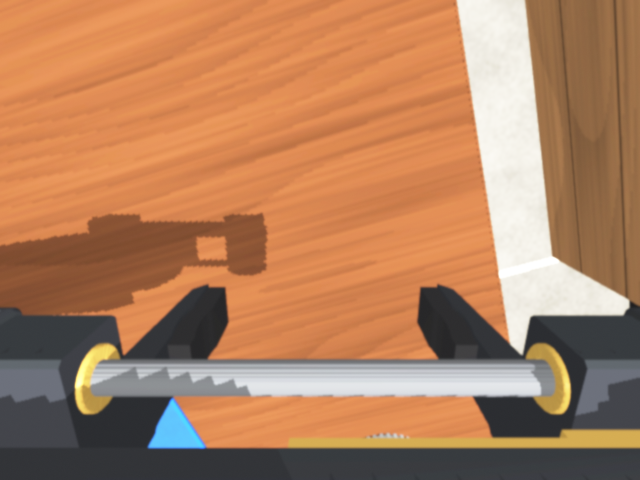

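The move was refused, so the wrist image is unchanged: bench, with the mat's corner at (175,420). Next I'll try rows with all six fields filled in.

Request:
{"method": "carry_out", "body": {
  "plan": [
    {"dx": 0.03,"dy": 0,"dz": -0.032,"wx": 0,"wy": -2,"wz": 0},
    {"dx": 0.06,"dy": 0.005,"dz": -0.065,"wx": 0,"wy": -4,"wz": 0},
    {"dx": 0.09,"dy": 0.01,"dz": -0.097,"wx": 0,"wy": -6,"wz": 0},
    {"dx": 0.12,"dy": 0.02,"dz": -0.13,"wx": 0,"wy": -8,"wz": 0},
    {"dx": 0.15,"dy": 0.03,"dz": -0.162,"wx": 0,"wy": -10,"wz": 0},
    {"dx": 0.18,"dy": 0.04,"dz": -0.195,"wx": 0,"wy": -12,"wz": 0},
    {"dx": 0.21,"dy": 0.05,"dz": -0.227,"wx": 0,"wy": -14,"wz": 0},
    {"dx": 0.24,"dy": 0.06,"dz": -0.26,"wx": 0,"wy": -16.3,"wz": 0},
    {"dx": 0.27,"dy": 0.07,"dz": -0.292,"wx": 0,"wy": -16.3,"wz": 0},
    {"dx": 0.3,"dy": 0.085,"dz": -0.325,"wx": 0,"wy": -16.3,"wz": 0},
    {"dx": 0.33,"dy": 0.1,"dz": -0.357,"wx": 0,"wy": -16.3,"wz": 0},
    {"dx": 0.36,"dy": 0.115,"dz": -0.39,"wx": 0,"wy": -16.3,"wz": 0},
    {"dx": 0.385,"dy": 0.13,"dz": -0.416,"wx": 0,"wy": -16.3,"wz": 0},
    {"dx": 0.3955,"dy": 0.1387,"dz": -0.4273,"wx": 0,"wy": -16.3,"wz": 0},
    {"dx": 0.3955,"dy": 0.1387,"dz": -0.4273,"wx": 0,"wy": -16.3,"wz": 0},
    {"dx": 0.3955,"dy": 0.1387,"dz": -0.4273,"wx": 0,"wy": -16.3,"wz": 0}
  ],
  "claw": 0.15,
  "grip_force": 30
}}

```text
time_s: 1.8
ee_pos: [441.8, 102.8, 100.1]
eef_rot: [[1.0, -0.001, 0.0], [-0.0, -0.001, 1.0], [-0.001, -1.0, -0.001]]
ft_force: [-0.7, 0.1, 0.6]
gripper_width: 75.2
```

Run:
```python
from h import *
st();c=get_calibration("wrist")
im,d=get_image("wrist");cv2.imwrite("pics/w2.png",im);np.save("pics/w2.npy",d)
print(proj(c,(442,102,15)))
```

```text
t 1.8 p [441.8 102.8 100.1] yaw 90.0 F [-0.7  0.1  0.6] T [ 0.05  0.03 -0.03] w 75.2 q [-0.39  0.44  0.08  2.15 -0.06  0.56  1.3 ]
[320.64800998 246.34808092]
```

View pics/w2.png

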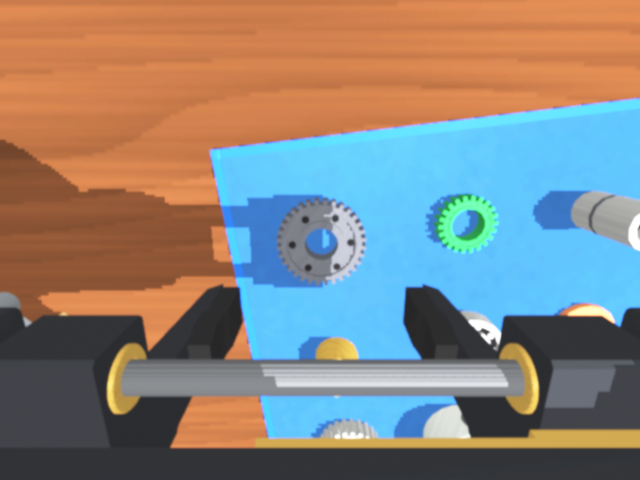

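```bash
cat >> h.py <<'E'
def wpart(name,guess,ztop,show=True):
    s=read_state();c=get_calibration("wrist");im,d=get_image("wrist")
    cv2.imwrite(f"pics/{name}.png",im);np.save(f"pics/{name}.npy",d)
    hsv=cv2.cvtColor(im,cv2.COLOR_BGR2HSV)
    m=(~((hsv[...,0]>95)&(hsv[...,0]<125)&(hsv[...,1]>90))).astype(np.uint8)*255
    g=proj(c,guess);cs,h=cv2.findContours(m,cv2.RETR_CCOMP,cv2.CHAIN_APPROX_NONE)
    for i,k in enumerate(cs):
        if len(k)<20 or cv2.contourArea(k)>20000: continue
        el=cv2.fitEllipse(k)
        if np.hypot(*(np.array(el[0])-g))<25:
            X=plane(c,*el[0],ztop);print("hole" if h[0][i][3]>=0 else "outer",np.round([*el[0],*el[1]],1),"->",np.round(X,1),"rel tcp",np.round(X-s['ee_pos'],1))
E
python3 - <<'E'
from h import *
st();wpart("w3",(442,102,15),15)
c=get_calibration("wrist");s=read_state()
print(proj(c,s['ee_pos']))
im=cv2.imread("pics/w3.png");print(proj(get_calibration("top"),(442,102,15)))
E
```

```text
t 1.85 p [441.8 103.5 100.3] yaw 90.1 F [0.4 0.7 0.3] T [ 0.02  0.03 -0.05] w 74.9 q [-0.39  0.44  0.08  2.15 -0.06  0.56  1.3 ]
outer [319.9 240.8  81.7  87.1] -> [438.2 102.2  15. ] rel tcp [ -3.6  -1.2 -85.3]
hole [319.9 240.9  27.6  32.2] -> [438.2 102.2  15. ] rel tcp [ -3.6  -1.2 -85.3]
[321.577774   304.67741994]
[285.73819947 296.34489917]
```

Request:
{"method": "carry_out", "body": {
  "plan": [
    {"dx": -0.002,"dy": 0.03,"dz": -0.001,"wx": 0,"wy": 0,"wz": 0},
    {"dx": -0.002,"dy": 0.06,"dz": -0.001,"wx": 0,"wy": 0,"wz": 0},
    {"dx": -0.002,"dy": 0.08,"dz": -0.001,"wx": 0,"wy": 0,"wz": 0},
    {"dx": -0.002,"dy": 0.09,"dz": -0.001,"wx": 0,"wy": 0,"wz": 0},
    {"dx": -0.002,"dy": 0.0945,"dz": -0.001,"wx": 0,"wy": 0,"wz": 0},
    {"dx": -0.002,"dy": 0.0945,"dz": -0.001,"wx": 0,"wy": 0,"wz": 0}
  ]
}}

```text
time_s: 2.5
ee_pos: [439.9, 103.3, 6.2]
eef_rot: [[1.0, 0.0, -0.003], [0.003, 0.0, 1.0], [0.0, -1.0, 0.0]]
ft_force: [-0.2, -0.6, -0.1]
gripper_width: 75.1
```

Request:
{"method": "carry_out", "body": {
  "plan": [
    {"dx": 0,"dy": 0,"dz": 0,"wx": 0,"wy": 0,"wz": 0},
    {"dx": 0,"dy": 0,"dz": 0,"wx": 0,"wy": 0,"wz": 0},
    {"dx": 0,"dy": 0,"dz": 0,"wx": 0,"wy": 0,"wz": 0},
    {"dx": 0,"dy": 0,"dz": 0,"wx": 0,"wy": 0,"wz": 0},
    {"dx": 0,"dy": 0,"dz": 0,"wx": 0,"wy": 0,"wz": 0}
  ],
  "claw": 1,
  "grip_force": 30
}}

```text
time_s: 3.0
ee_pos: [440.6, 103.6, 7.0]
eef_rot: [[1.0, 0.002, -0.003], [0.003, 0.001, 1.0], [0.002, -1.0, 0.001]]
ft_force: [-0.6, 0.1, 7.2]
gripper_width: 60.8
```

Run:
```python
from h import *
st();wpart("w4",(440,102,15),15)
```

```text
t 3.0 p [440.6 103.6   7. ] yaw 90.2 F [-0.6  0.1  7.2] T [-0.06  0.19 -0.02] w 60.8 q [-0.37  0.64  0.05  2.16 -0.08  0.34  1.32]
hole [322.5 305.8  33.7  47.4] -> [436.8 103.9  15. ] rel tcp [-3.7  0.4  8. ]
```

View pics/w4.png

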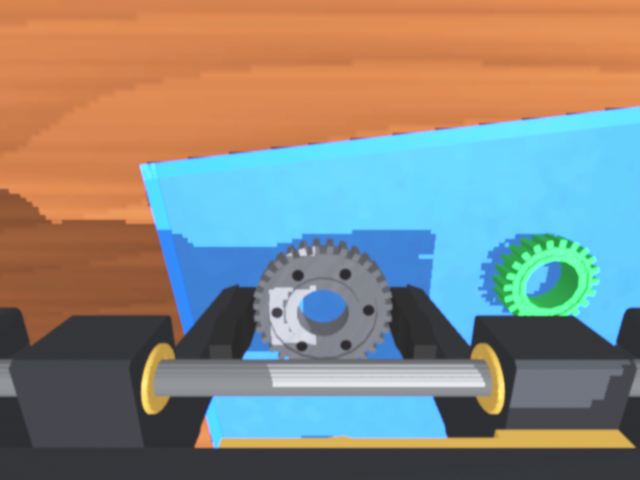

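Request:
{"method": "carry_out", "body": {
  "plan": [
    {"dx": 0,"dy": -0.015,"dz": 0,"wx": 0,"wy": 0,"wz": 0},
    {"dx": 0,"dy": -0.04,"dz": 0,"wx": 0,"wy": 0,"wz": 0},
    {"dx": 0,"dy": -0.07,"dz": 0,"wx": 0,"wy": 0,"wz": 0},
    {"dx": 0,"dy": -0.1,"dz": -0.01,"wx": 0,"wy": 0,"wz": 0},
    {"dx": 0.01,"dy": -0.13,"dz": -0.03,"wx": 0,"wy": 0,"wz": 0},
    {"dx": 0.02,"dy": -0.15,"dz": -0.06,"wx": 0,"wy": 0,"wz": 0},
    {"dx": 0.03,"dy": -0.158,"dz": -0.09,"wx": 0,"wy": 0,"wz": 0},
    {"dx": 0.04,"dy": -0.158,"dz": -0.12,"wx": 0,"wy": 0,"wz": 0},
    {"dx": 0.05,"dy": -0.158,"dz": -0.15,"wx": 0,"wy": 0,"wz": 0},
    {"dx": 0.06,"dy": -0.158,"dz": -0.18,"wx": 0,"wy": 0,"wz": 0},
    {"dx": 0.07,"dy": -0.158,"dz": -0.21,"wx": 0,"wy": 0,"wz": 0},
    {"dx": 0.08,"dy": -0.158,"dz": -0.24,"wx": 0,"wy": 0,"wz": 0},
    {"dx": 0.09,"dy": -0.158,"dz": -0.27,"wx": 0,"wy": 0,"wz": 0},
    {"dx": 0.1,"dy": -0.158,"dz": -0.3,"wx": 0,"wy": 0,"wz": 0},
    {"dx": 0.105,"dy": -0.158,"dz": -0.33,"wx": 0,"wy": 0,"wz": 0},
    {"dx": 0.105,"dy": -0.158,"dz": -0.345,"wx": 0,"wy": 0,"wz": 0},
    {"dx": 0.105,"dy": -0.158,"dz": -0.345,"wx": 0,"wy": 0,"wz": 0},
    {"dx": 0.105,"dy": -0.158,"dz": -0.345,"wx": 0,"wy": 0,"wz": 0}
  ]
}}

```text
time_s: 4.85
ee_pos: [545.8, -239.6, 164.6]
eef_rot: [[1.0, 0.001, -0.003], [0.003, 0.002, 1.0], [0.001, -1.0, 0.002]]
ft_force: [-0.4, 0.3, -1.7]
gripper_width: 60.6
```

Run:
```python
from h import *
st();wpart("w5",(0,0,15),15)
im,_=get_image("wrist");cv2.imwrite("pics/w5b.png",cv2.resize(im[60:360,120:520],None,fx=2,fy=2,interpolation=cv2.INTER_CUBIC))
```

```text
t 4.85 p [ 545.8 -239.6  164.6] yaw 90.2 F [-0.4  0.3 -1.7] T [ 0.08 -0.01  0.01] w 60.6 q [ 0.22  0.54  0.17  1.76 -0.12  0.86  2.01]
```

View pics/w5b.png

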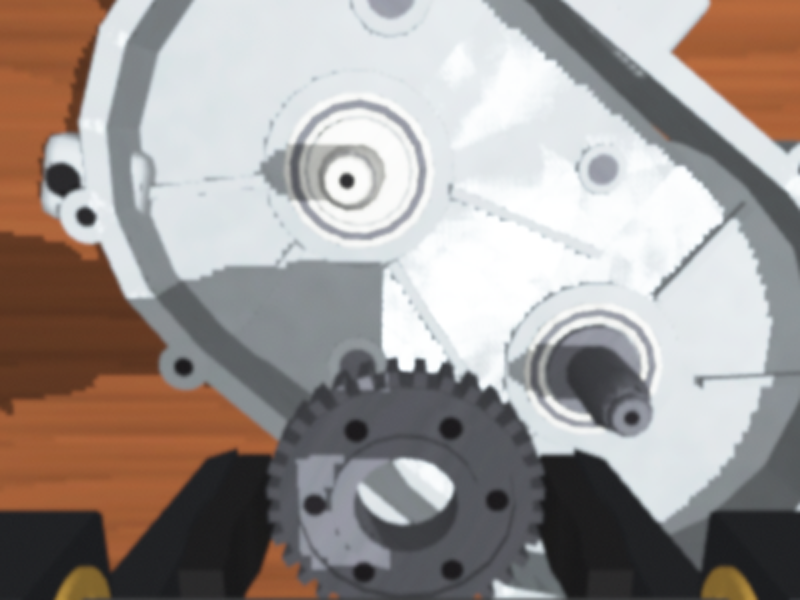

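Run:
```python
from h import *
c=get_calibration("wrist")
print("crank tip",plane(c,293.5,150,106),"shoulder",plane(c,299,145.2,56))
print("input tip",plane(c,435,268.5,102),"should",plane(c,120+592/2,60+369/2,56))
# held bore top ellipse: 
u,v=120+407/2,60+498/2
s=read_state();print("bore", u,v,plane(c,u,v,s['ee_pos'][2]+8.)-s['ee_pos'])
```

```text
crank tip [ 480.86650528 -254.79969571  106.        ] shoulder [ 480.43247337 -254.66978888   56.        ]
input tip [ 553.78957589 -166.70999744  102.        ] should [ 552.92283743 -167.02215175   56.        ]
bore 323.5 309.0 [-2.12411914  0.76900879  8.        ]
```

Run:
```python
from h import *
st();print(rel((481.5,-255,120),90))
```

```text
t 4.95 p [ 546.2 -238.8  164.8] yaw 90.3 F [-0.4  0.1 -2.2] T [ 0.04  0.03 -0.02] w 60.7 q [ 0.22  0.54  0.17  1.76 -0.12  0.86  2.01]
[[-64.9, 44.7, -15.9], [-0.13, 0.29, 0.07]]
```

Request:
{"method": "carry_out", "body": {
  "plan": [
    {"dx": -0.02,"dy": 0.005,"dz": -0.005,"wx": 0,"wy": 0,"wz": 0},
    {"dx": -0.045,"dy": 0.015,"dz": -0.01,"wx": 0,"wy": 0.3,"wz": 0},
    {"dx": -0.06,"dy": 0.03,"dz": -0.015,"wx": 0,"wy": 0.3,"wz": 0},
    {"dx": -0.0647,"dy": 0.0445,"dz": -0.016,"wx": 0,"wy": 0.3,"wz": 0},
    {"dx": -0.0647,"dy": 0.0445,"dz": -0.016,"wx": 0,"wy": 0.3,"wz": 0},
    {"dx": -0.0647,"dy": 0.0445,"dz": -0.016,"wx": 0,"wy": 0.3,"wz": 0}
  ]
}}

```text
time_s: 5.55
ee_pos: [482.4, -253.9, 120.5]
eef_rot: [[1.0, 0.002, -0.002], [0.002, 0.003, 1.0], [0.002, -1.0, 0.003]]
ft_force: [0.2, 1.0, -1.7]
gripper_width: 61.0
```

Run:
```python
from h import *
st();
im,_=get_image("wrist");a=cv2.resize(im[220:370,220:420],None,fx=4,fy=4,interpolation=cv2.INTER_CUBIC);cv2.imwrite("pics/w6.png",a)
c=get_calibration("wrist");print(proj(c,(480.6,-254.7,106)))
im,_=get_image("top");cv2.imwrite("pics/t6.png",cv2.resize(im[210:330,400:560],None,fx=5,fy=5,interpolation=cv2.INTER_CUBIC))
```

```text
t 5.55 p [ 482.4 -253.9  120.5] yaw 90.1 F [ 0.2  1.  -1.7] T [ 0.04 -0.01  0.02] w 61.0 q [ 0.28  0.53  0.16  1.91 -0.13  0.71  2.09]
[320.59067424 286.12053126]
```

View pics/w6.png

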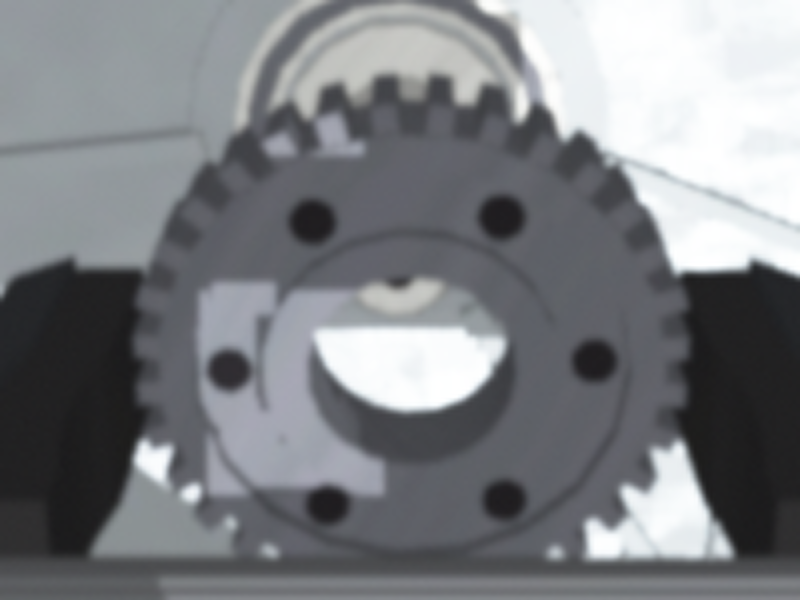

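View pics/t6.png

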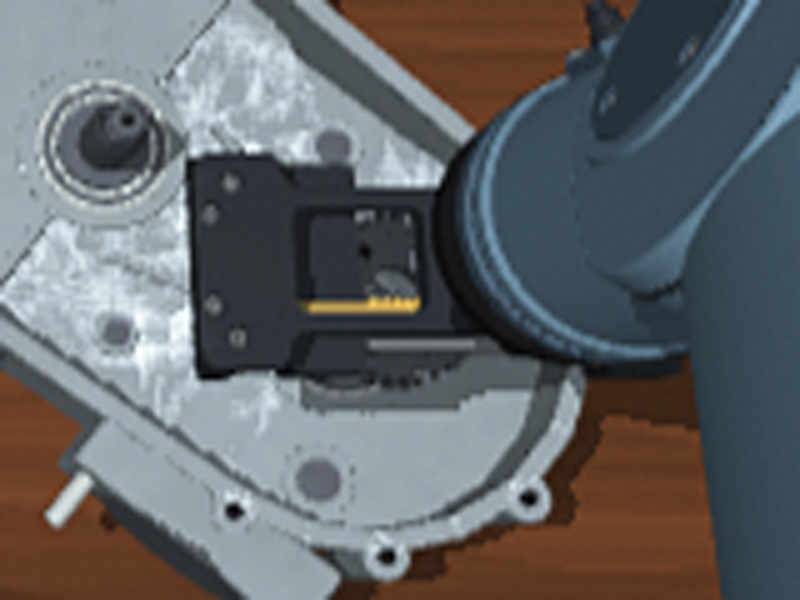

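Run:
```python
from h import *
c=get_calibration("wrist");s=st();z=s['ee_pos'][2]
for zz in(8,9):
  b=plane(c,322.9,311,z+zz);print(zz,b, plane(c,322.6,310.5,z+zz))
t=plane(c,319.5,290,106);print(t,t-b)
```

```text
t 5.65 p [ 483.1 -254.5  121. ] yaw 90.1 F [-0.7 -0.4 -1.7] T [-0.02  0.04  0.05] w 60.8 q [ 0.28  0.52  0.16  1.91 -0.13  0.71  2.09]
8 [ 481.88603877 -253.92895176  129.02677621] [ 481.64214689 -254.05981095  129.02677621]
9 [ 481.33157024 -253.93483658  130.02677621] [ 481.08945757 -254.06474115  130.02677621]
[ 482.92476583 -255.50404924  106.        ] [  1.59319558  -1.56921266 -24.02677621]
```

Request:
{"method": "carry_out", "body": {
  "plan": [
    {"dx": 0.0012,"dy": 0,"dz": -0.0015,"wx": 0,"wy": 0,"wz": 0},
    {"dx": 0.0012,"dy": 0.005,"dz": -0.0015,"wx": 0,"wy": 0,"wz": 0},
    {"dx": 0.0012,"dy": 0.01,"dz": -0.0015,"wx": 0,"wy": 0,"wz": 0},
    {"dx": 0.0012,"dy": 0.015,"dz": -0.0015,"wx": 0,"wy": 0,"wz": 0},
    {"dx": 0.0012,"dy": 0.02,"dz": -0.0015,"wx": 0,"wy": 0,"wz": 0},
    {"dx": 0.0012,"dy": 0.025,"dz": -0.0015,"wx": 0,"wy": 0,"wz": 0},
    {"dx": 0.0012,"dy": 0.03,"dz": -0.0015,"wx": 0,"wy": 0,"wz": 0},
    {"dx": 0.0012,"dy": 0.03,"dz": -0.0015,"wx": 0,"wy": 0,"wz": 0}
  ]
}}

```text
time_s: 6.45
ee_pos: [482.5, -255.7, 89.7]
eef_rot: [[1.0, -0.001, -0.001], [0.001, 0.003, 1.0], [-0.001, -1.0, 0.003]]
ft_force: [-4.9, -0.2, -4.1]
gripper_width: 60.5
```

Run:
```python
from h import *
st();
im,_=get_image("wrist");a=cv2.resize(im[220:370,220:420],None,fx=4,fy=4,interpolation=cv2.INTER_CUBIC);cv2.imwrite("pics/w7.png",a)
```

```text
t 6.45 p [ 482.5 -255.7   89.7] yaw 90.1 F [-4.9 -0.2 -4.1] T [-0.03  0.95 -0.01] w 60.5 q [ 0.29  0.58  0.15  1.92 -0.14  0.65  2.1 ]
```

View pics/w7.png

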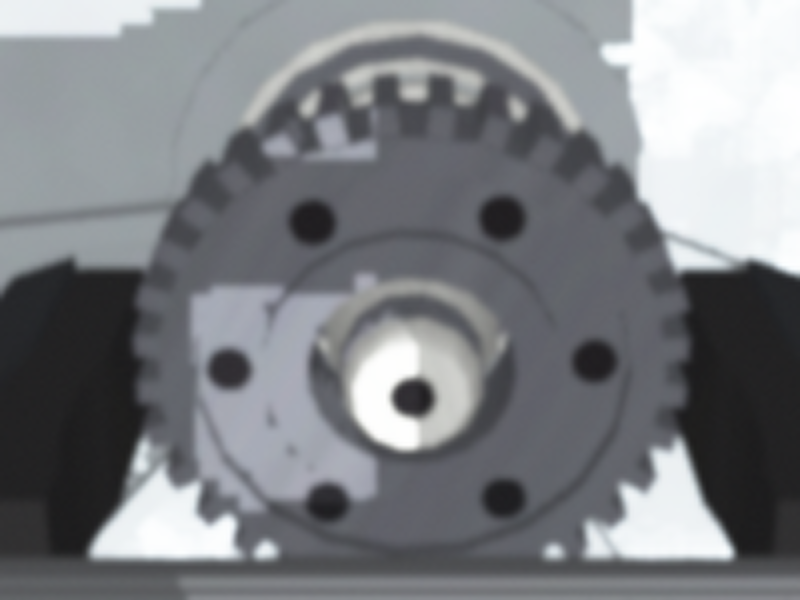

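Request:
{"method": "carry_out", "body": {
  "plan": [
    {"dx": -0.001,"dy": 0,"dz": 0,"wx": 0,"wy": 0,"wz": 0},
    {"dx": -0.0012,"dy": 0.005,"dz": 0,"wx": 0,"wy": 0,"wz": 0},
    {"dx": -0.0012,"dy": 0.01,"dz": 0,"wx": 0,"wy": 0,"wz": 0},
    {"dx": -0.0012,"dy": 0.015,"dz": 0,"wx": 0,"wy": 0,"wz": 0},
    {"dx": -0.0012,"dy": 0.02,"dz": 0,"wx": 0,"wy": 0,"wz": 0},
    {"dx": -0.0012,"dy": 0.025,"dz": 0,"wx": 0,"wy": 0,"wz": 0},
    {"dx": -0.0012,"dy": 0.0275,"dz": 0,"wx": 0,"wy": 0,"wz": 0},
    {"dx": -0.0012,"dy": 0.0275,"dz": 0,"wx": 0,"wy": 0,"wz": 0}
  ]
}}

```text
time_s: 7.3
ee_pos: [481.1, -255.5, 62.0]
eef_rot: [[1.0, -0.001, -0.001], [0.001, 0.003, 1.0], [-0.001, -1.0, 0.003]]
ft_force: [0.7, -0.2, -2.1]
gripper_width: 60.6
```

Run:
```python
from h import *
st()
```

```text
t 7.3 p [ 481.1 -255.5   62. ] yaw 90.1 F [ 0.7 -0.2 -2.1] T [-0.    0.04  0.01] w 60.6 q [ 0.3   0.62  0.14  1.93 -0.15  0.6   2.11]
```

Request:
{"method": "carry_out", "body": {
  "plan": [
    {"dx": 0,"dy": 0.001,"dz": 0,"wx": 0,"wy": 0,"wz": 0},
    {"dx": 0,"dy": 0.002,"dz": 0,"wx": 0,"wy": 0,"wz": 0},
    {"dx": 0,"dy": 0.003,"dz": 0,"wx": 0,"wy": 0,"wz": 0},
    {"dx": 0,"dy": 0.003,"dz": 0,"wx": 0,"wy": 0,"wz": 0}
  ]
}}

```text
time_s: 7.7
ee_pos: [481.2, -255.5, 60.0]
eef_rot: [[1.0, -0.001, -0.001], [0.001, 0.003, 1.0], [-0.001, -1.0, 0.003]]
ft_force: [-2.6, 1.6, 8.4]
gripper_width: 60.5
```

Request:
{"method": "carry_out", "body": {
  "plan": [
    {"dx": 0,"dy": 0,"dz": 0,"wx": 0,"wy": 0,"wz": 0},
    {"dx": 0,"dy": 0,"dz": 0,"wx": 0,"wy": 0,"wz": 0},
    {"dx": 0,"dy": 0,"dz": 0,"wx": 0,"wy": 0,"wz": 0},
    {"dx": 0,"dy": -0.02,"dz": 0,"wx": 0,"wy": 0,"wz": 0},
    {"dx": 0,"dy": -0.05,"dz": 0,"wx": 0,"wy": 0,"wz": 0},
    {"dx": 0.02,"dy": -0.08,"dz": 0.01,"wx": 0,"wy": 0,"wz": 0},
    {"dx": 0.045,"dy": -0.1,"dz": 0.02,"wx": 0,"wy": 0,"wz": 0},
    {"dx": 0.065,"dy": -0.11,"dz": 0.02,"wx": 0,"wy": 0,"wz": 0},
    {"dx": 0.065,"dy": -0.11,"dz": 0.02,"wx": 0,"wy": 0,"wz": 0}
  ],
  "claw": 0.12
}}

```text
time_s: 8.6
ee_pos: [550.0, -235.2, 171.7]
eef_rot: [[1.0, 0.004, -0.004], [0.004, 0.002, 1.0], [0.004, -1.0, 0.002]]
ft_force: [0.2, -0.8, 0.0]
gripper_width: 77.4
```

Run:
```python
from h import *
st();c=get_calibration("wrist")
im,d=get_image("wrist");a=cv2.resize(im[20:320,150:550],None,fx=2,fy=2,interpolation=cv2.INTER_CUBIC);cv2.imwrite("pics/w8.png",a)
np.save("pics/w8.npy",d)
# height map
f,cx,cy=K(c);v,u=np.mgrid[0:480,0:640]
P=np.stack([(u-cx)/f*d,(v-cy)/f*d,d],-1)-c['t'];W=P@c['R']
m=(W[...,2]>64)&(W[...,2]<74)&(np.hypot(W[...,0]-481,W[...,1]+255)<34)
A=np.c_[W[m][:,:2],np.ones(m.sum())];k=np.linalg.lstsq(A,W[m][:,2],rcond=None)[0];print(m.sum(),"z",np.median(W[m][:,2]),"slope",k[:2],W[m].min(0),W[m].max(0))
```

```text
t 8.6 p [ 550.  -235.2  171.7] yaw 90.2 F [ 0.2 -0.8  0. ] T [-0.01 -0.04  0.05] w 77.4 q [ 0.21  0.53  0.17  1.75 -0.12  0.87  2.  ]
5050 z 66.63825981556516 slope [-0.00043744  0.00221674] [ 451.05209018 -285.59668237   64.00746149] [ 512.38385889 -223.97348601   73.30736636]
```

View pics/w8.png

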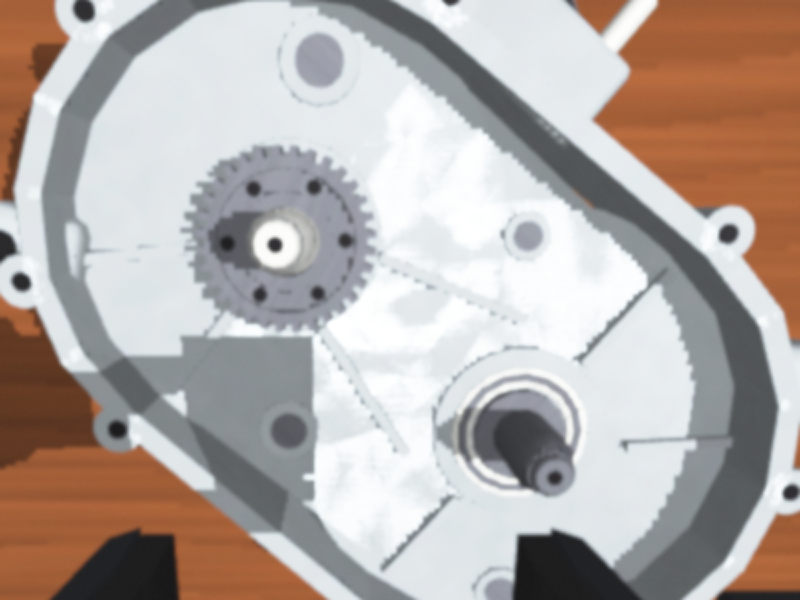

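Run:
```python
from h import *
st();print(rel((426,203,80),90))
```

```text
t 8.65 p [ 547.3 -235.6  170.3] yaw 90.1 F [-0.1 -0.3 -0.3] T [-0.02  0.02  0.01] w 77.7 q [ 0.21  0.53  0.17  1.75 -0.12  0.87  2.  ]
[[-120.4, 91.5, 438.6], [-0.17, 0.13, 0.04]]
```

Request:
{"method": "carry_out", "body": {
  "plan": [
    {"dx": -0.005,"dy": 0,"dz": 0.02,"wx": 0,"wy": 0,"wz": 0},
    {"dx": -0.02,"dy": 0,"dz": 0.06,"wx": 0,"wy": 0,"wz": 0},
    {"dx": -0.03,"dy": 0,"dz": 0.105,"wx": 0,"wy": 0,"wz": 0},
    {"dx": -0.04,"dy": 0,"dz": 0.15,"wx": 0,"wy": 0,"wz": 0},
    {"dx": -0.05,"dy": 0,"dz": 0.195,"wx": 0,"wy": 0,"wz": 0},
    {"dx": -0.06,"dy": 0,"dz": 0.24,"wx": 0,"wy": 0,"wz": 0},
    {"dx": -0.075,"dy": 0.02,"dz": 0.28,"wx": 0,"wy": 0,"wz": 0},
    {"dx": -0.09,"dy": 0.04,"dz": 0.32,"wx": 0,"wy": 0,"wz": 0},
    {"dx": -0.105,"dy": 0.06,"dz": 0.36,"wx": 0,"wy": 0,"wz": 0},
    {"dx": -0.115,"dy": 0.08,"dz": 0.4,"wx": 0,"wy": 0,"wz": 0},
    {"dx": -0.1204,"dy": 0.0915,"dz": 0.43,"wx": 0,"wy": 0,"wz": 0},
    {"dx": -0.1204,"dy": 0.0915,"dz": 0.4386,"wx": 0,"wy": 0,"wz": 0},
    {"dx": -0.1204,"dy": 0.0915,"dz": 0.4386,"wx": 0,"wy": 0,"wz": 0},
    {"dx": -0.1204,"dy": 0.0915,"dz": 0.4386,"wx": 0,"wy": 0,"wz": 0}
  ],
  "claw": 0.3
}}

```text
time_s: 10.05
ee_pos: [426.3, 200.9, 80.2]
eef_rot: [[1.0, 0.001, -0.0], [0.0, 0.002, 1.0], [0.001, -1.0, 0.002]]
ft_force: [0.1, -0.1, 0.0]
gripper_width: 61.4
```

Run:
```python
from h import *
st();wpart("w9",(426,203,15),15)
```

```text
t 10.05 p [426.3 200.9  80.2] yaw 90.0 F [ 0.1 -0.1  0. ] T [-0.02  0.02  0.01] w 61.4 q [-0.59  0.5   0.07  2.11 -0.07  0.53  1.1 ]
outer [322.9 253.5  59.3  62.1] -> [424.7 201.8  15. ] rel tcp [ -1.6   0.9 -65.2]
hole [323.1 253.1  26.2  33.2] -> [424.4 201.9  15. ] rel tcp [ -1.9   1.  -65.2]
```

View pics/w9.png

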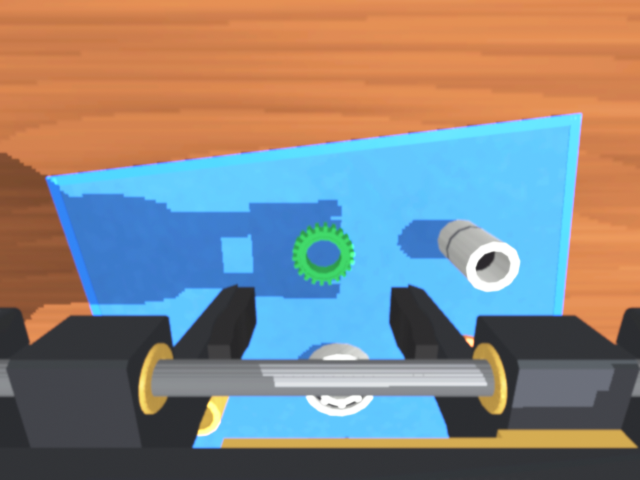

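Request:
{"method": "carry_out", "body": {
  "plan": [
    {"dx": -0.001,"dy": 0.02,"dz": 0.002,"wx": 0,"wy": 0,"wz": 0},
    {"dx": -0.001,"dy": 0.045,"dz": 0.002,"wx": 0,"wy": 0,"wz": 0},
    {"dx": -0.001,"dy": 0.065,"dz": 0.002,"wx": 0,"wy": 0,"wz": 0},
    {"dx": -0.001,"dy": 0.072,"dz": 0.002,"wx": 0,"wy": 0,"wz": 0},
    {"dx": -0.001,"dy": 0.074,"dz": 0.002,"wx": 0,"wy": 0,"wz": 0},
    {"dx": -0.001,"dy": 0.074,"dz": 0.002,"wx": 0,"wy": 0,"wz": 0},
    {"dx": -0.001,"dy": 0.074,"dz": 0.002,"wx": 0,"wy": 0,"wz": 0}
  ]
}}

```text
time_s: 10.8
ee_pos: [426.3, 202.9, 7.2]
eef_rot: [[1.0, 0.002, 0.001], [-0.001, 0.003, 1.0], [0.002, -1.0, 0.003]]
ft_force: [-0.9, 0.6, -0.3]
gripper_width: 61.7
```

Request:
{"method": "carry_out", "body": {
  "plan": [
    {"dx": 0,"dy": 0,"dz": 0,"wx": 0,"wy": 0,"wz": 0},
    {"dx": 0,"dy": 0,"dz": 0,"wx": 0,"wy": 0,"wz": 0},
    {"dx": 0,"dy": 0,"dz": 0,"wx": 0,"wy": 0,"wz": 0},
    {"dx": 0,"dy": 0,"dz": 0,"wx": 0,"wy": 0,"wz": 0},
    {"dx": 0,"dy": 0,"dz": 0,"wx": 0,"wy": 0,"wz": 0},
    {"dx": 0,"dy": 0,"dz": 0,"wx": 0,"wy": 0,"wz": 0}
  ],
  "claw": 1,
  "grip_force": 15
}}

```text
time_s: 11.4
ee_pos: [426.6, 203.0, 7.5]
eef_rot: [[1.0, 0.003, 0.001], [-0.001, 0.003, 1.0], [0.003, -1.0, 0.003]]
ft_force: [-1.0, -0.2, 6.2]
gripper_width: 39.4
```

Run:
```python
from h import *
st();wpart("w10",(426,203,15),15)
im=cv2.imread("pics/w10.png");cv2.imwrite("pics/w10b.png",cv2.resize(im[220:370,220:420],None,fx=4,fy=4,interpolation=cv2.INTER_CUBIC))
print(rel((483,-255.5,125),90))
```

```text
t 11.4 p [426.6 203.    7.5] yaw 89.9 F [-1.  -0.2  6.2] T [-0.05  0.12 -0.01] w 39.4 q [-0.58  0.65  0.05  2.12 -0.08  0.37  1.1 ]
hole [322.3 305.5  31.7  45.5] -> [423.  203.3  15. ] rel tcp [-3.6  0.3  7.5]
[[57.4, -118.7, -458.1], [-0.17, -0.07, 0.16]]
```

View pics/w10b.png

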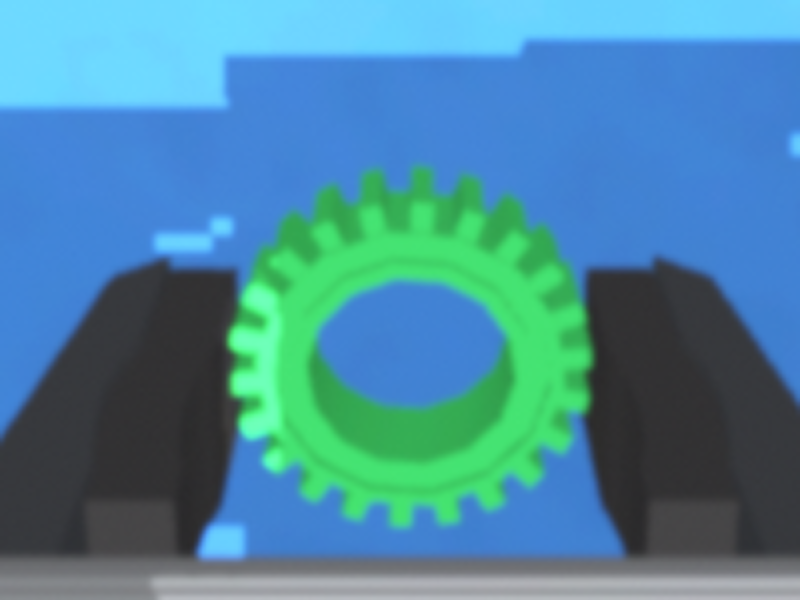

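Request:
{"method": "carry_out", "body": {
  "plan": [
    {"dx": 0,"dy": -0.015,"dz": 0,"wx": 0,"wy": 0,"wz": 0},
    {"dx": 0,"dy": -0.04,"dz": 0,"wx": 0,"wy": 0,"wz": 0},
    {"dx": 0,"dy": -0.075,"dz": -0.01,"wx": 0,"wy": 0,"wz": 0},
    {"dx": 0.005,"dy": -0.105,"dz": -0.03,"wx": 0,"wy": 0,"wz": 0},
    {"dx": 0.01,"dy": -0.12,"dz": -0.06,"wx": 0,"wy": 0,"wz": 0},
    {"dx": 0.015,"dy": -0.122,"dz": -0.1,"wx": 0,"wy": 0,"wz": 0},
    {"dx": 0.02,"dy": -0.122,"dz": -0.14,"wx": 0,"wy": 0,"wz": 0},
    {"dx": 0.025,"dy": -0.122,"dz": -0.18,"wx": 0,"wy": 0,"wz": 0},
    {"dx": 0.03,"dy": -0.122,"dz": -0.22,"wx": 0,"wy": 0,"wz": 0},
    {"dx": 0.035,"dy": -0.122,"dz": -0.26,"wx": 0,"wy": 0,"wz": 0},
    {"dx": 0.04,"dy": -0.122,"dz": -0.3,"wx": 0,"wy": 0,"wz": 0},
    {"dx": 0.045,"dy": -0.122,"dz": -0.34,"wx": 0,"wy": 0,"wz": 0},
    {"dx": 0.05,"dy": -0.122,"dz": -0.38,"wx": 0,"wy": 0,"wz": 0},
    {"dx": 0.055,"dy": -0.122,"dz": -0.415,"wx": 0,"wy": 0,"wz": 0},
    {"dx": 0.056,"dy": -0.12,"dz": -0.44,"wx": 0,"wy": 0,"wz": 0},
    {"dx": 0.056,"dy": -0.119,"dz": -0.454,"wx": 0,"wy": 0,"wz": 0},
    {"dx": 0.056,"dy": -0.119,"dz": -0.458,"wx": 0,"wy": 0,"wz": 0},
    {"dx": 0.056,"dy": -0.119,"dz": -0.458,"wx": 0,"wy": 0,"wz": 0},
    {"dx": 0.056,"dy": -0.119,"dz": -0.458,"wx": 0,"wy": 0,"wz": 0}
  ]
}}

```text
time_s: 13.35
ee_pos: [481.8, -253.6, 125.2]
eef_rot: [[1.0, 0.003, -0.001], [0.001, 0.004, 1.0], [0.003, -1.0, 0.004]]
ft_force: [0.7, -0.3, -0.4]
gripper_width: 39.6
```

```bash
cat >> h.py <<'E'
def crop(name):
    s=st();im,_=get_image("wrist");cv2.imwrite(f"pics/{name}.png",cv2.resize(im[220:370,220:420],None,fx=4,fy=4,interpolation=cv2.INTER_CUBIC))
def cmp(bore,ztop,tip,ztip):
    """crop pixels; ztop rel tcp"""
    c=get_calibration("wrist");z=read_state()['ee_pos'][2]
    b=plane(c,bore[0]/4+220,bore[1]/4+220,z+ztop);t=plane(c,tip[0]/4+220,tip[1]/4+220,ztip);print("tip-bore",np.round(t-b,1))
E
python3 - <<'E'
from h import *
crop("w11")
E
```

```text
t 13.35 p [ 481.8 -253.6  125.2] yaw 90.0 F [ 0.7 -0.3 -0.4] T [0.01 0.01 0.01] w 39.6 q [ 0.29  0.52  0.14  1.91 -0.11  0.72  2.08]
```

View pics/w11.png

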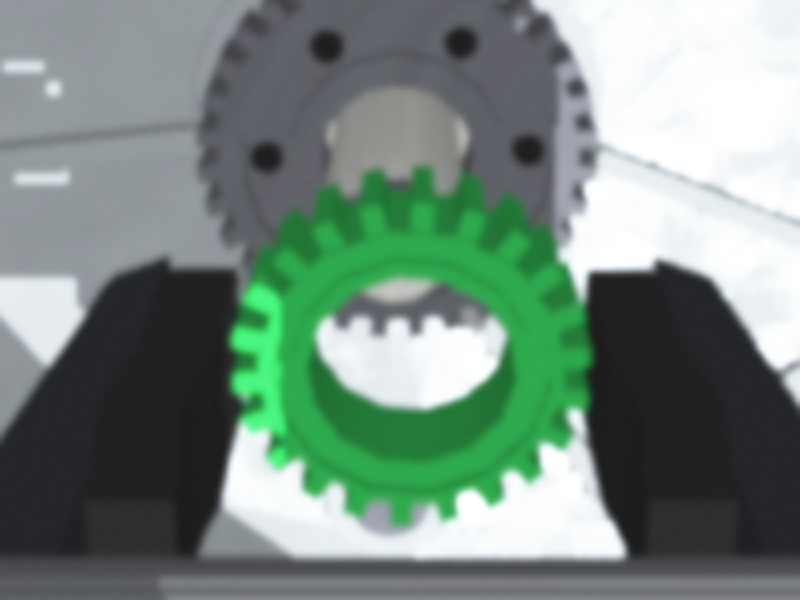

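Request:
{"method": "carry_out", "body": {
  "plan": [
    {"dx": 0,"dy": 0,"dz": -0.0018,"wx": 0,"wy": 0,"wz": 0},
    {"dx": 0,"dy": 0.005,"dz": -0.0018,"wx": 0,"wy": 0,"wz": 0},
    {"dx": 0,"dy": 0.01,"dz": -0.0018,"wx": 0,"wy": 0,"wz": 0},
    {"dx": 0,"dy": 0.015,"dz": -0.0018,"wx": 0,"wy": 0,"wz": 0},
    {"dx": 0,"dy": 0.02,"dz": -0.0018,"wx": 0,"wy": 0,"wz": 0},
    {"dx": 0,"dy": 0.025,"dz": -0.0018,"wx": 0,"wy": 0,"wz": 0},
    {"dx": 0,"dy": 0.03,"dz": -0.0018,"wx": 0,"wy": 0,"wz": 0},
    {"dx": 0,"dy": 0.035,"dz": -0.0018,"wx": 0,"wy": 0,"wz": 0},
    {"dx": 0,"dy": 0.035,"dz": -0.0018,"wx": 0,"wy": 0,"wz": 0}
  ]
}}

```text
time_s: 14.3
ee_pos: [481.5, -255.1, 89.5]
eef_rot: [[1.0, 0.002, -0.001], [0.001, 0.004, 1.0], [0.002, -1.0, 0.004]]
ft_force: [0.1, 0.6, 0.3]
gripper_width: 39.4
```

Run:
```python
from h import *
crop("w12")
```

```text
t 14.3 p [ 481.5 -255.1   89.5] yaw 90.0 F [0.1 0.6 0.3] T [ 0.01  0.01 -0.  ] w 39.4 q [ 0.31  0.58  0.13  1.93 -0.13  0.65  2.09]
```

View pics/w12.png

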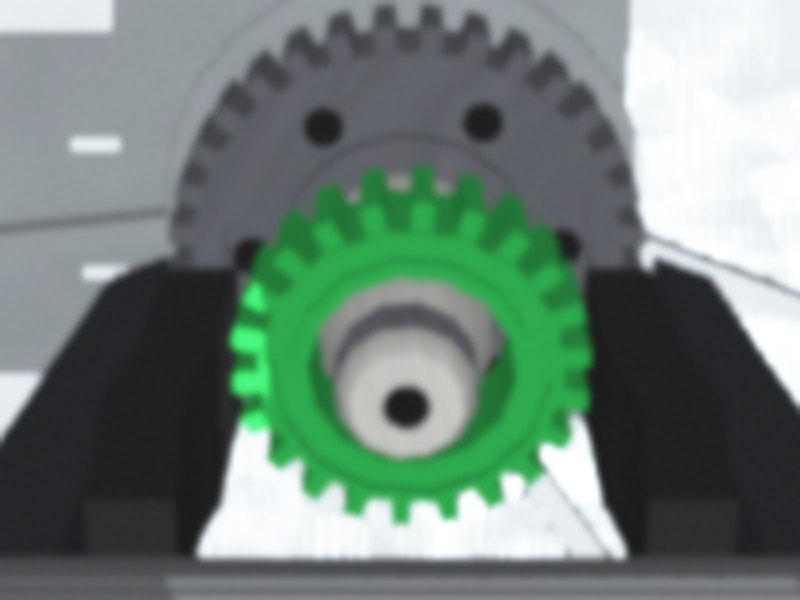

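Request:
{"method": "carry_out", "body": {
  "plan": [
    {"dx": 0,"dy": 0.004,"dz": -0.0006,"wx": 0,"wy": 0,"wz": 0},
    {"dx": 0,"dy": 0.008,"dz": -0.0006,"wx": 0,"wy": 0,"wz": 0},
    {"dx": 0,"dy": 0.012,"dz": -0.0006,"wx": 0,"wy": 0,"wz": 0},
    {"dx": 0,"dy": 0.015,"dz": -0.0006,"wx": 0,"wy": 0,"wz": 0},
    {"dx": 0,"dy": 0.016,"dz": -0.0006,"wx": 0,"wy": 0,"wz": 0},
    {"dx": 0,"dy": 0.017,"dz": -0.0006,"wx": 0,"wy": 0,"wz": 0},
    {"dx": 0,"dy": 0.0175,"dz": -0.0006,"wx": 0,"wy": 0,"wz": 0}
  ]
}}

```text
time_s: 15.05
ee_pos: [481.9, -255.7, 72.5]
eef_rot: [[1.0, 0.002, -0.001], [0.001, 0.004, 1.0], [0.002, -1.0, 0.004]]
ft_force: [-1.4, 1.1, 5.3]
gripper_width: 39.5
```

Request:
{"method": "carry_out", "body": {
  "plan": [
    {"dx": 0,"dy": 0,"dz": 0,"wx": 0,"wy": 0,"wz": 0},
    {"dx": 0,"dy": 0,"dz": 0,"wx": 0,"wy": 0,"wz": 0},
    {"dx": 0,"dy": 0,"dz": 0,"wx": 0,"wy": 0,"wz": 0},
    {"dx": 0,"dy": -0.02,"dz": 0,"wx": 0,"wy": 0,"wz": 0},
    {"dx": 0,"dy": -0.05,"dz": 0,"wx": 0,"wy": 0,"wz": 0},
    {"dx": 0.02,"dy": -0.08,"dz": 0.01,"wx": 0,"wy": 0,"wz": 0},
    {"dx": 0.045,"dy": -0.095,"dz": 0.02,"wx": 0,"wy": 0,"wz": 0},
    {"dx": 0.065,"dy": -0.1,"dz": 0.02,"wx": 0,"wy": 0,"wz": 0},
    {"dx": 0.065,"dy": -0.1,"dz": 0.02,"wx": 0,"wy": 0,"wz": 0}
  ],
  "claw": 0.25
}}

```text
time_s: 15.95
ee_pos: [549.9, -235.2, 174.0]
eef_rot: [[1.0, 0.006, -0.004], [0.004, 0.004, 1.0], [0.006, -1.0, 0.004]]
ft_force: [0.4, 0.2, -0.7]
gripper_width: 65.9
```

```bash
cat >> h.py <<'E'
def stack(name,cx_,cy_,rin,rout,zr):
    st();c=get_calibration("wrist");im,d=get_image("wrist");cv2.imwrite(f"pics/{name}.png",cv2.resize(im[20:320,150:550],None,fx=2,fy=2,interpolation=cv2.INTER_CUBIC))
    f,cx,cy=K(c);v,u=np.mgrid[0:480,0:640]
    P=np.stack([(u-cx)/f*d,(v-cy)/f*d,d],-1)-c['t'];W=P@c['R']
    r=np.hypot(W[...,0]-cx_,W[...,1]-cy_);m=(r<rout)&(r>rin)&(abs(W[...,2]-zr)<6)
    A=np.c_[W[m][:,:2],np.ones(m.sum())];k=np.linalg.lstsq(A,W[m][:,2],rcond=None)[0]
    print("n",m.sum(),"z",np.round(np.percentile(W[m][:,2],[20,50,80]),1),"slope",np.round(k[:2],4),"xy",np.round(W[m].mean(0),1))
    m=abs(W[...,2]-50)<5;print("floor",np.median(W[m][:,2]))
E
python3 - <<'E'
from h import *
stack("w13",480.5,-254.8,13,19,79)
print(rel((624,127,85),90))
E
```

```text
t 15.95 p [ 549.9 -235.2  174. ] yaw 90.2 F [ 0.4  0.2 -0.7] T [ 0.01  0.04 -0.04] w 65.9 q [ 0.22  0.52  0.15  1.75 -0.11  0.87  1.99]
n 1137 z [78.2 78.9 79.6] slope [-0.0003  0.0045] xy [ 482.3 -255.2   78.9]
floor 49.67088666702448
[[77.1, 89.6, 362.3], [-0.22, 0.12, 0.17]]
```

View pics/w13.png

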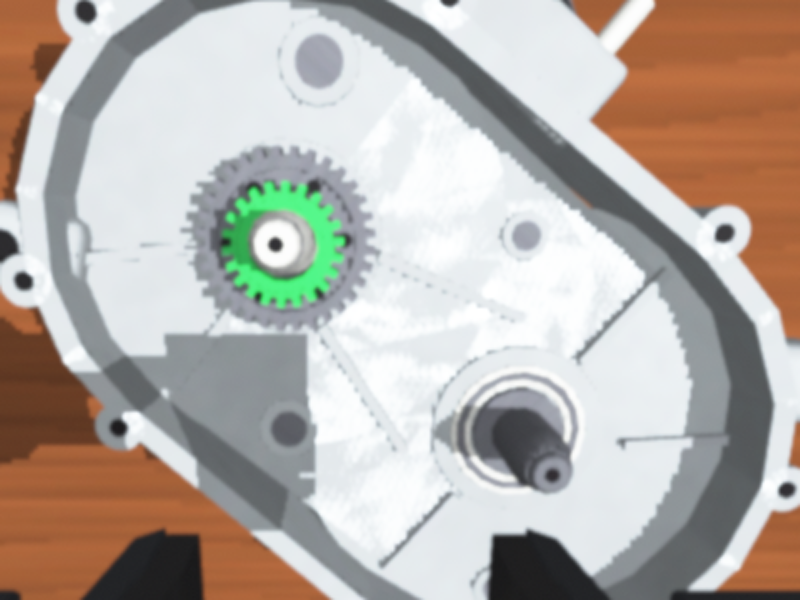

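Request:
{"method": "carry_out", "body": {
  "plan": [
    {"dx": 0.005,"dy": 0,"dz": 0.02,"wx": 0,"wy": 0,"wz": 0},
    {"dx": 0.015,"dy": 0,"dz": 0.06,"wx": 0,"wy": 0,"wz": 0},
    {"dx": 0.025,"dy": 0,"dz": 0.105,"wx": 0,"wy": 0,"wz": 0},
    {"dx": 0.035,"dy": 0,"dz": 0.15,"wx": 0,"wy": 0,"wz": 0},
    {"dx": 0.045,"dy": 0.01,"dz": 0.195,"wx": 0,"wy": 0,"wz": 0},
    {"dx": 0.055,"dy": 0.03,"dz": 0.235,"wx": 0,"wy": 0,"wz": 0},
    {"dx": 0.065,"dy": 0.05,"dz": 0.275,"wx": 0,"wy": 0,"wz": 0},
    {"dx": 0.073,"dy": 0.07,"dz": 0.315,"wx": 0,"wy": 0,"wz": 0},
    {"dx": 0.077,"dy": 0.0896,"dz": 0.35,"wx": 0,"wy": 0,"wz": 0},
    {"dx": 0.077,"dy": 0.0896,"dz": 0.3623,"wx": 0,"wy": 0,"wz": 0},
    {"dx": 0.077,"dy": 0.0896,"dz": 0.3623,"wx": 0,"wy": 0,"wz": 0},
    {"dx": 0.077,"dy": 0.0896,"dz": 0.3623,"wx": 0,"wy": 0,"wz": 0}
  ]
}}

```text
time_s: 17.2
ee_pos: [623.9, 124.3, 85.4]
eef_rot: [[1.0, 0.003, -0.0], [0.0, 0.002, 1.0], [0.003, -1.0, 0.002]]
ft_force: [0.4, -0.9, 0.3]
gripper_width: 66.3
```

Run:
```python
from h import *
st();wpart("w14",(624,127,19),19)
```

```text
t 17.2 p [623.9 124.3  85.4] yaw 90.0 F [ 0.4 -0.9  0.3] T [-0.01  0.01  0.04] w 66.3 q [-0.34  0.7   0.1   1.68 -0.1   0.76  1.38]
outer [323.9 254.7  76.7  79.6] -> [623.8 125.9  19. ] rel tcp [ -0.1   1.6 -66.4]
hole [324.1 254.   24.1  31.9] -> [623.4 126.   19. ] rel tcp [ -0.6   1.7 -66.4]
```

View pics/w14.png

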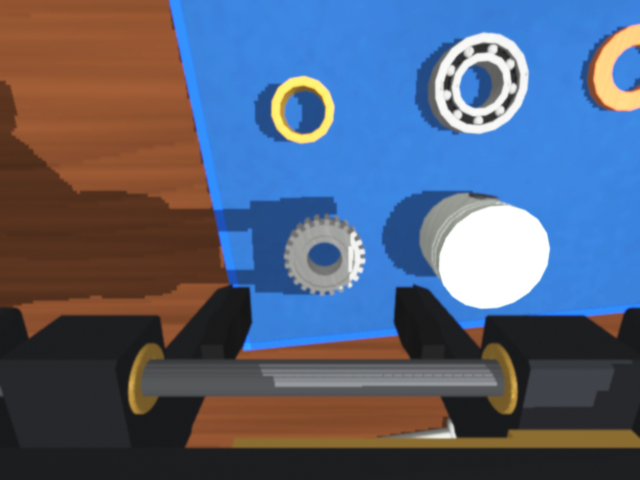

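Request:
{"method": "carry_out", "body": {
  "plan": [
    {"dx": 0.0005,"dy": 0.02,"dz": 0.0023,"wx": 0,"wy": 0,"wz": 0},
    {"dx": 0.0005,"dy": 0.045,"dz": 0.0023,"wx": 0,"wy": 0,"wz": 0},
    {"dx": 0.0005,"dy": 0.067,"dz": 0.0023,"wx": 0,"wy": 0,"wz": 0},
    {"dx": 0.0005,"dy": 0.076,"dz": 0.0023,"wx": 0,"wy": 0,"wz": 0},
    {"dx": 0.0005,"dy": 0.079,"dz": 0.0023,"wx": 0,"wy": 0,"wz": 0},
    {"dx": 0.0005,"dy": 0.079,"dz": 0.0023,"wx": 0,"wy": 0,"wz": 0},
    {"dx": 0.0005,"dy": 0.079,"dz": 0.0023,"wx": 0,"wy": 0,"wz": 0}
  ]
}}

```text
time_s: 17.95
ee_pos: [626.0, 126.0, 8.0]
eef_rot: [[1.0, 0.006, 0.002], [-0.002, 0.002, 1.0], [0.006, -1.0, 0.002]]
ft_force: [0.7, -0.7, 0.1]
gripper_width: 66.4
```

Request:
{"method": "carry_out", "body": {
  "plan": [
    {"dx": 0,"dy": 0,"dz": 0,"wx": 0,"wy": 0,"wz": 0},
    {"dx": 0,"dy": 0,"dz": 0,"wx": 0,"wy": 0,"wz": 0},
    {"dx": 0,"dy": 0,"dz": 0,"wx": 0,"wy": 0,"wz": 0},
    {"dx": 0,"dy": 0,"dz": 0,"wx": 0,"wy": 0,"wz": 0},
    {"dx": 0,"dy": 0,"dz": 0,"wx": 0,"wy": 0,"wz": 0}
  ],
  "claw": 1,
  "grip_force": 30
}}

```text
time_s: 18.45
ee_pos: [626.8, 126.0, 8.9]
eef_rot: [[1.0, 0.007, 0.002], [-0.002, 0.003, 1.0], [0.007, -1.0, 0.003]]
ft_force: [-1.1, -0.3, 6.7]
gripper_width: 50.9
```

Run:
```python
from h import *
crop("w15");print(rel((481.7,-255.5,128),90))
```

```text
t 18.45 p [626.8 126.    8.9] yaw 89.9 F [-1.1 -0.3  6.7] T [-0.19  0.16 -0.11] w 50.9 q [-0.33  0.82  0.09  1.69 -0.11  0.63  1.39]
[[-143.6, -121.1, -381.4], [-0.15, -0.1, 0.41]]
```

View pics/w15.png

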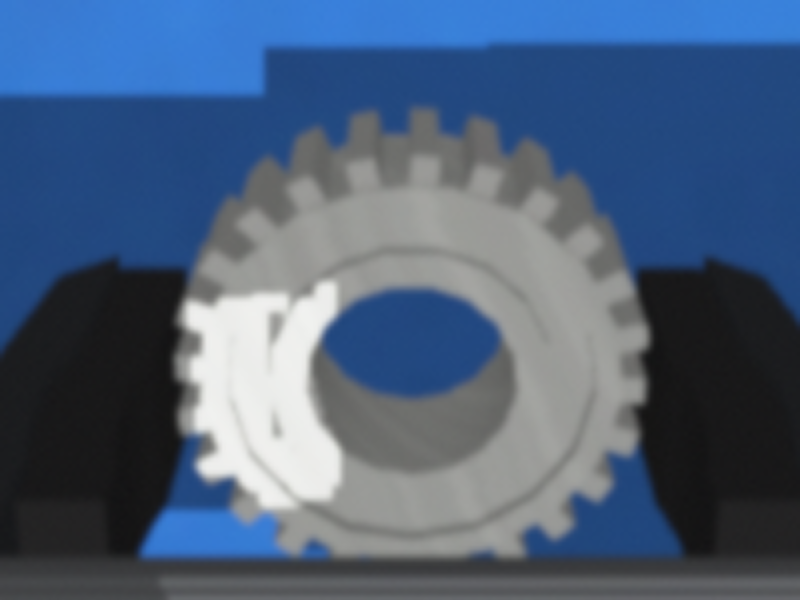

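Run:
```python
from h import *
c=get_calibration("wrist");s=read_state();p=s['ee_pos'];
for v,z in((369,8),(380,10.5),(380,11)): print(np.round(plane(c,323,220+v/4,p[2]+z)-p,2))
```

```text
[-0.65  0.53  8.  ]
[-0.73  0.51 10.5 ]
[-1.02  0.51 11.  ]
```

Request:
{"method": "carry_out", "body": {
  "plan": [
    {"dx": 0,"dy": -0.015,"dz": 0,"wx": 0,"wy": 0,"wz": 0},
    {"dx": 0,"dy": -0.04,"dz": 0,"wx": 0,"wy": 0,"wz": 0},
    {"dx": -0.01,"dy": -0.075,"dz": -0.01,"wx": 0,"wy": 0,"wz": 0.2},
    {"dx": -0.02,"dy": -0.105,"dz": -0.03,"wx": 0,"wy": 0,"wz": 0.4},
    {"dx": -0.03,"dy": -0.12,"dz": -0.06,"wx": 0,"wy": 0,"wz": 0.4},
    {"dx": -0.045,"dy": -0.121,"dz": -0.095,"wx": 0,"wy": 0,"wz": 0.4},
    {"dx": -0.06,"dy": -0.121,"dz": -0.13,"wx": 0,"wy": 0,"wz": 0.4},
    {"dx": -0.075,"dy": -0.121,"dz": -0.165,"wx": 0,"wy": 0,"wz": 0.4},
    {"dx": -0.09,"dy": -0.121,"dz": -0.2,"wx": 0,"wy": 0,"wz": 0.4},
    {"dx": -0.105,"dy": -0.121,"dz": -0.235,"wx": 0,"wy": 0,"wz": 0.4},
    {"dx": -0.12,"dy": -0.121,"dz": -0.27,"wx": 0,"wy": 0,"wz": 0.4},
    {"dx": -0.13,"dy": -0.121,"dz": -0.305,"wx": 0,"wy": 0,"wz": 0.4},
    {"dx": -0.14,"dy": -0.121,"dz": -0.34,"wx": 0,"wy": 0,"wz": 0.4},
    {"dx": -0.1436,"dy": -0.121,"dz": -0.37,"wx": 0,"wy": 0,"wz": 0.4},
    {"dx": -0.1436,"dy": -0.121,"dz": -0.38,"wx": 0,"wy": 0,"wz": 0.4},
    {"dx": -0.1436,"dy": -0.121,"dz": -0.3814,"wx": 0,"wy": 0,"wz": 0.4},
    {"dx": -0.1436,"dy": -0.121,"dz": -0.3814,"wx": 0,"wy": 0,"wz": 0.4},
    {"dx": -0.1436,"dy": -0.121,"dz": -0.3814,"wx": 0,"wy": 0,"wz": 0.4}
  ]
}}

```text
time_s: 20.3
ee_pos: [482.2, -253.4, 127.9]
eef_rot: [[1.0, 0.0, -0.001], [0.001, 0.004, 1.0], [0.0, -1.0, 0.004]]
ft_force: [0.2, 0.6, -1.9]
gripper_width: 51.0
```

Run:
```python
from h import *
crop("w16");print(rel((481.8,-255.7,100),90))
```

```text
t 20.3 p [ 482.2 -253.4  127.9] yaw 90.1 F [ 0.2  0.6 -1.9] T [ 0.01 -0.06 -0.05] w 51.0 q [ 0.3   0.51  0.13  1.91 -0.1   0.73  2.07]
[[-0.4, 27.9, -2.3], [-0.21, 0.05, 0.0]]
```

View pics/w16.png

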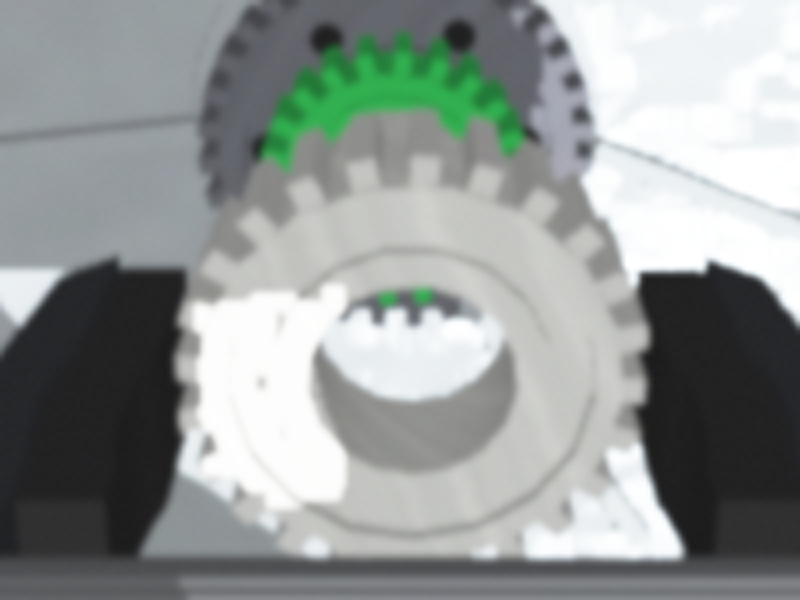

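Request:
{"method": "carry_out", "body": {
  "plan": [
    {"dx": 0,"dy": 0,"dz": -0.0024,"wx": 0,"wy": 0,"wz": 0},
    {"dx": 0,"dy": 0.005,"dz": -0.0024,"wx": 0,"wy": 0,"wz": 0},
    {"dx": 0,"dy": 0.01,"dz": -0.0024,"wx": 0,"wy": 0,"wz": 0},
    {"dx": 0,"dy": 0.015,"dz": -0.0024,"wx": 0,"wy": 0,"wz": 0},
    {"dx": 0,"dy": 0.02,"dz": -0.0024,"wx": 0,"wy": 0,"wz": 0},
    {"dx": 0,"dy": 0.025,"dz": -0.0024,"wx": 0,"wy": 0,"wz": 0},
    {"dx": 0,"dy": 0.03,"dz": -0.0024,"wx": 0,"wy": 0,"wz": 0},
    {"dx": 0,"dy": 0.034,"dz": -0.0024,"wx": 0,"wy": 0,"wz": 0},
    {"dx": 0,"dy": 0.034,"dz": -0.0024,"wx": 0,"wy": 0,"wz": 0}
  ]
}}

```text
time_s: 21.25
ee_pos: [481.8, -255.6, 93.2]
eef_rot: [[1.0, -0.001, -0.001], [0.001, 0.004, 1.0], [-0.001, -1.0, 0.004]]
ft_force: [0.1, -0.5, -1.8]
gripper_width: 50.8
```

Run:
```python
from h import *
crop("w17")
```

```text
t 21.25 p [ 481.8 -255.6   93.2] yaw 90.1 F [ 0.1 -0.5 -1.8] T [-0.01  0.02 -0.03] w 50.8 q [ 0.31  0.57  0.12  1.92 -0.11  0.66  2.08]
```

View pics/w17.png

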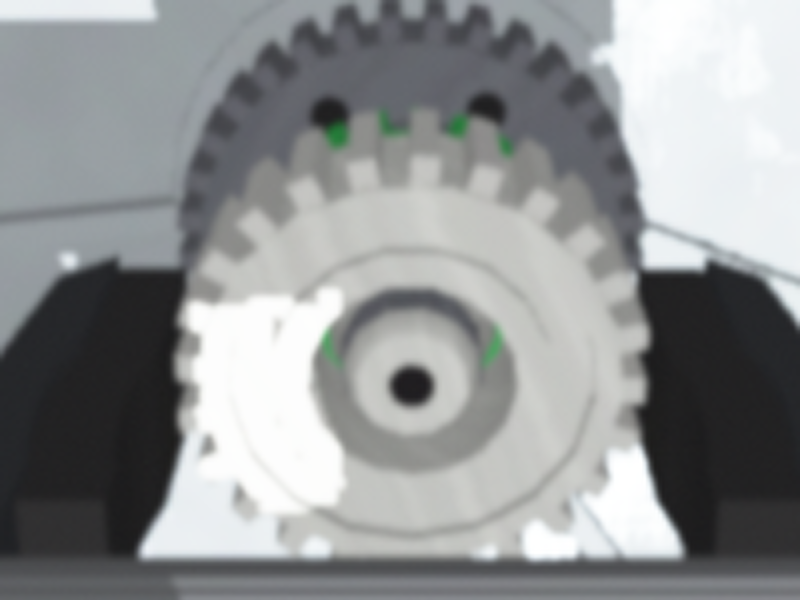

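Well centred. Going down the remaining ~8 mm.

Request:
{"method": "carry_out", "body": {
  "plan": [
    {"dx": 0,"dy": 0.003,"dz": 0,"wx": 0,"wy": 0,"wz": 0},
    {"dx": 0,"dy": 0.005,"dz": 0,"wx": 0,"wy": 0,"wz": 0},
    {"dx": 0,"dy": 0.006,"dz": 0,"wx": 0,"wy": 0,"wz": 0},
    {"dx": 0,"dy": 0.007,"dz": 0,"wx": 0,"wy": 0,"wz": 0},
    {"dx": 0,"dy": 0.008,"dz": 0,"wx": 0,"wy": 0,"wz": 0},
    {"dx": 0,"dy": 0.008,"dz": 0,"wx": 0,"wy": 0,"wz": 0}
  ]
}}

```text
time_s: 21.9
ee_pos: [482.1, -255.8, 86.0]
eef_rot: [[1.0, -0.0, -0.001], [0.001, 0.004, 1.0], [-0.0, -1.0, 0.004]]
ft_force: [-1.2, 0.1, 2.1]
gripper_width: 51.1
```

Request:
{"method": "carry_out", "body": {
  "plan": [
    {"dx": 0,"dy": 0.001,"dz": 0,"wx": 0,"wy": 0,"wz": 0},
    {"dx": 0,"dy": 0.001,"dz": 0,"wx": 0,"wy": 0,"wz": 0}
  ]
}}

```text
time_s: 22.1
ee_pos: [482.2, -255.8, 85.9]
eef_rot: [[1.0, -0.0, -0.001], [0.001, 0.004, 1.0], [-0.0, -1.0, 0.004]]
ft_force: [-4.2, 2.2, 9.1]
gripper_width: 50.6
```

Request:
{"method": "carry_out", "body": {
  "plan": [
    {"dx": 0,"dy": 0,"dz": 0,"wx": 0,"wy": 0,"wz": 0},
    {"dx": 0,"dy": 0,"dz": 0,"wx": 0,"wy": 0,"wz": 0},
    {"dx": 0,"dy": 0,"dz": 0,"wx": 0,"wy": 0,"wz": 0},
    {"dx": 0,"dy": -0.02,"dz": 0,"wx": 0,"wy": 0,"wz": 0},
    {"dx": 0,"dy": -0.05,"dz": 0,"wx": 0,"wy": 0,"wz": 0},
    {"dx": 0.02,"dy": -0.07,"dz": 0.01,"wx": 0,"wy": 0,"wz": 0},
    {"dx": 0.045,"dy": -0.08,"dz": 0.02,"wx": 0,"wy": 0,"wz": 0},
    {"dx": 0.065,"dy": -0.085,"dz": 0.02,"wx": 0,"wy": 0,"wz": 0},
    {"dx": 0.065,"dy": -0.085,"dz": 0.02,"wx": 0,"wy": 0,"wz": 0}
  ],
  "claw": 0.25
}}

```text
time_s: 23.0
ee_pos: [550.4, -235.1, 171.8]
eef_rot: [[1.0, 0.004, -0.004], [0.004, 0.004, 1.0], [0.004, -1.0, 0.004]]
ft_force: [-0.8, 0.5, -0.6]
gripper_width: 66.3
```

Run:
```python
from h import *
stack("w18",480.5,-254.8,13,25,95)
print(rel((512.5,302,80),90))
```

```text
t 23.0 p [ 550.4 -235.1  171.8] yaw 90.2 F [-0.8  0.5 -0.6] T [-0.01  0.03 -0.01] w 66.3 q [ 0.23  0.53  0.14  1.75 -0.1   0.87  1.99]
n 3538 z [93.8 94.8 95.6] slope [0.0024 0.0012] xy [ 481.2 -255.2   94.7]
floor 49.67994542146231
[[-34.4, 92.9, 537.5], [-0.22, 0.12, 0.03]]
```

View pics/w18.png

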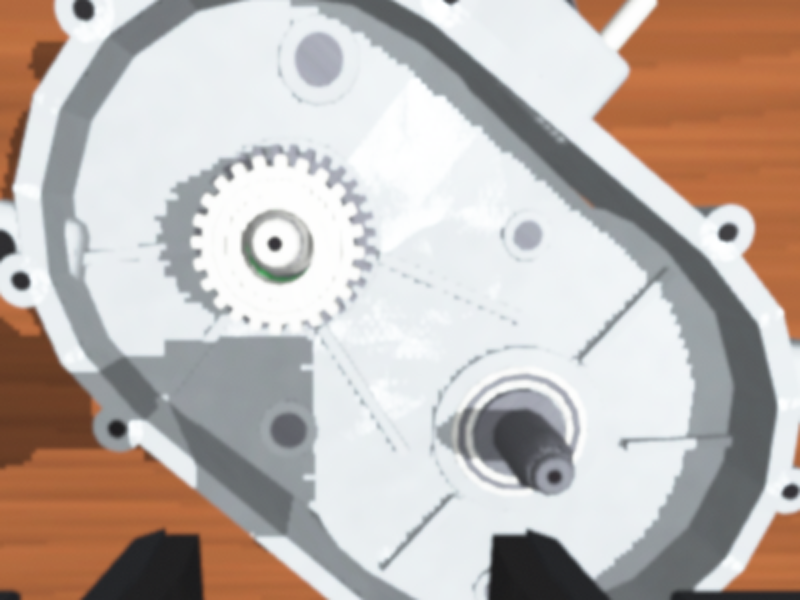

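Request:
{"method": "carry_out", "body": {
  "plan": [
    {"dx": 0,"dy": 0,"dz": 0.02,"wx": 0,"wy": 0,"wz": 0},
    {"dx": -0.003,"dy": 0,"dz": 0.06,"wx": 0,"wy": 0,"wz": 0},
    {"dx": -0.006,"dy": 0,"dz": 0.105,"wx": 0,"wy": 0,"wz": 0},
    {"dx": -0.01,"dy": 0,"dz": 0.15,"wx": 0,"wy": 0,"wz": 0},
    {"dx": -0.013,"dy": 0,"dz": 0.195,"wx": 0,"wy": 0,"wz": 0},
    {"dx": -0.016,"dy": 0,"dz": 0.24,"wx": 0,"wy": 0,"wz": 0},
    {"dx": -0.02,"dy": 0,"dz": 0.285,"wx": 0,"wy": 0,"wz": 0},
    {"dx": -0.023,"dy": 0,"dz": 0.33,"wx": 0,"wy": 0,"wz": 0},
    {"dx": -0.026,"dy": 0.01,"dz": 0.375,"wx": 0,"wy": 0,"wz": 0},
    {"dx": -0.03,"dy": 0.03,"dz": 0.42,"wx": 0,"wy": 0,"wz": 0},
    {"dx": -0.033,"dy": 0.05,"dz": 0.46,"wx": 0,"wy": 0,"wz": 0},
    {"dx": -0.035,"dy": 0.07,"dz": 0.5,"wx": 0,"wy": 0,"wz": 0},
    {"dx": -0.0355,"dy": 0.085,"dz": 0.53,"wx": 0,"wy": 0,"wz": 0},
    {"dx": -0.0355,"dy": 0.093,"dz": 0.54,"wx": 0,"wy": 0,"wz": 0},
    {"dx": -0.0355,"dy": 0.093,"dz": 0.54,"wx": 0,"wy": 0,"wz": 0},
    {"dx": -0.0355,"dy": 0.093,"dz": 0.54,"wx": 0,"wy": 0,"wz": 0}
  ],
  "claw": 0.3
}}

```text
time_s: 24.65
ee_pos: [512.0, 301.7, 80.0]
eef_rot: [[1.0, 0.001, 0.0], [-0.0, 0.002, 1.0], [0.001, -1.0, 0.002]]
ft_force: [0.0, -0.6, -0.2]
gripper_width: 61.9
```

Run:
```python
from h import *
st();wpart("w19",(511.5,304,9),9)
```

```text
t 24.65 p [512.  301.7  80. ] yaw 90.0 F [ 0.  -0.6 -0.2] T [-0.02 -0.05 -0.07] w 61.9 q [-0.64  0.65  0.05  1.8  -0.05  0.69  1.  ]
outer [324.7 253.5  68.   70.8] -> [512.5 303.8   9. ] rel tcp [  0.5   2.1 -71. ]
hole [324.5 253.6  32.1  35.8] -> [512.6 303.7   9. ] rel tcp [  0.6   2.  -71. ]
```

View pics/w19.png

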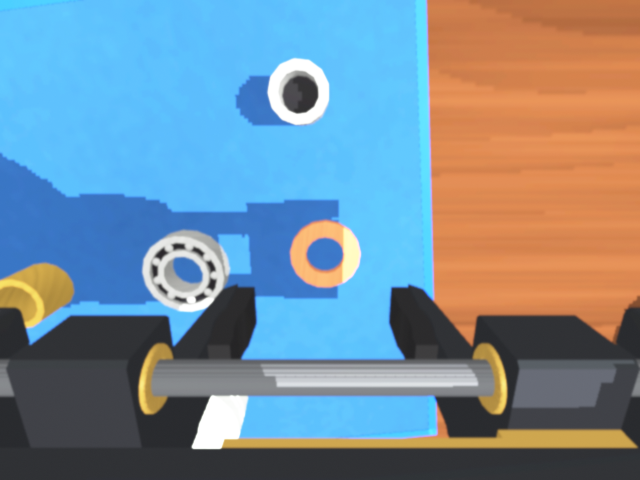

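Request:
{"method": "carry_out", "body": {
  "plan": [
    {"dx": 0.001,"dy": 0.02,"dz": 0.0025,"wx": 0,"wy": 0,"wz": 0},
    {"dx": 0.001,"dy": 0.045,"dz": 0.0025,"wx": 0,"wy": 0,"wz": 0},
    {"dx": 0.001,"dy": 0.067,"dz": 0.0025,"wx": 0,"wy": 0,"wz": 0},
    {"dx": 0.001,"dy": 0.073,"dz": 0.0025,"wx": 0,"wy": 0,"wz": 0},
    {"dx": 0.001,"dy": 0.076,"dz": 0.0025,"wx": 0,"wy": 0,"wz": 0},
    {"dx": 0.001,"dy": 0.076,"dz": 0.0025,"wx": 0,"wy": 0,"wz": 0},
    {"dx": 0.001,"dy": 0.076,"dz": 0.0025,"wx": 0,"wy": 0,"wz": 0}
  ]
}}

```text
time_s: 25.4
ee_pos: [514.4, 304.4, 5.7]
eef_rot: [[1.0, 0.003, 0.002], [-0.002, 0.003, 1.0], [0.003, -1.0, 0.003]]
ft_force: [1.0, 0.1, -0.2]
gripper_width: 61.6
```

Run:
```python
from h import *
crop("w20")
```

```text
t 25.4 p [514.4 304.4   5.7] yaw 89.9 F [ 1.   0.1 -0.2] T [ 0.   -0.02 -0.07] w 61.6 q [-0.64  0.78  0.04  1.8  -0.05  0.57  1.  ]
```

View pics/w20.png

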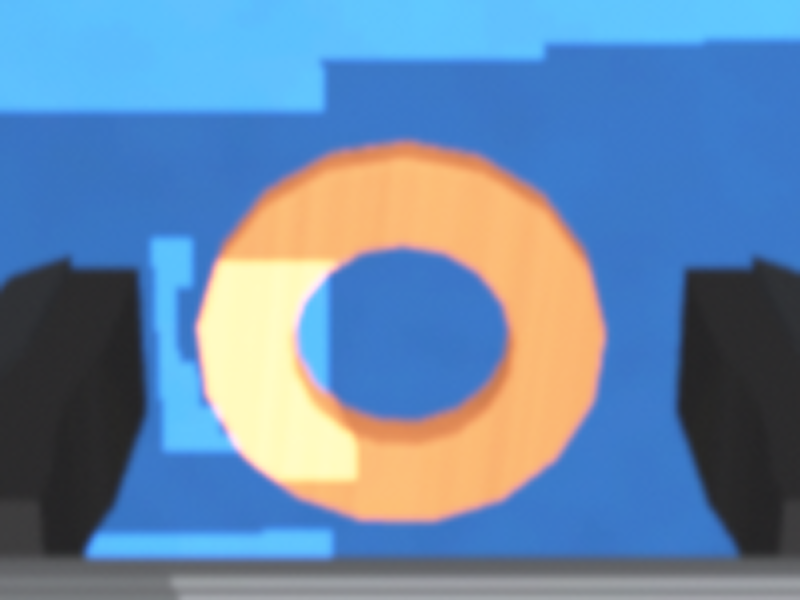

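Request:
{"method": "carry_out", "body": {
  "plan": [
    {"dx": -0.0012,"dy": 0.0012,"dz": 0,"wx": 0,"wy": 0,"wz": 0},
    {"dx": -0.0012,"dy": 0.0012,"dz": 0,"wx": 0,"wy": 0,"wz": 0}
  ]
}}

```text
time_s: 25.65
ee_pos: [513.2, 304.8, 4.8]
eef_rot: [[1.0, 0.003, 0.001], [-0.001, 0.004, 1.0], [0.003, -1.0, 0.004]]
ft_force: [0.2, -0.2, -0.2]
gripper_width: 61.5
```

Request:
{"method": "carry_out", "body": {
  "plan": [
    {"dx": 0,"dy": 0,"dz": 0,"wx": 0,"wy": 0,"wz": 0},
    {"dx": 0,"dy": 0,"dz": 0,"wx": 0,"wy": 0,"wz": 0},
    {"dx": 0,"dy": 0,"dz": 0,"wx": 0,"wy": 0,"wz": 0},
    {"dx": 0,"dy": 0,"dz": 0,"wx": 0,"wy": 0,"wz": 0},
    {"dx": 0,"dy": 0,"dz": 0,"wx": 0,"wy": 0,"wz": 0}
  ],
  "claw": 1,
  "grip_force": 25
}}

```text
time_s: 26.15
ee_pos: [513.3, 304.8, 5.0]
eef_rot: [[1.0, 0.004, 0.001], [-0.001, 0.004, 1.0], [0.004, -1.0, 0.004]]
ft_force: [-0.1, 0.5, 1.9]
gripper_width: 44.1
```

Run:
```python
from h import *
crop("w21");print(rel((555,-167.5,122),90))
```

```text
t 26.15 p [513.3 304.8   5. ] yaw 89.9 F [-0.1  0.5  1.9] T [-0.03  0.05 -0.02] w 44.1 q [-0.64  0.78  0.04  1.8  -0.05  0.56  1.  ]
[[42.7, -118.7, -471.9], [-0.22, -0.06, 0.2]]
```

View pics/w21.png

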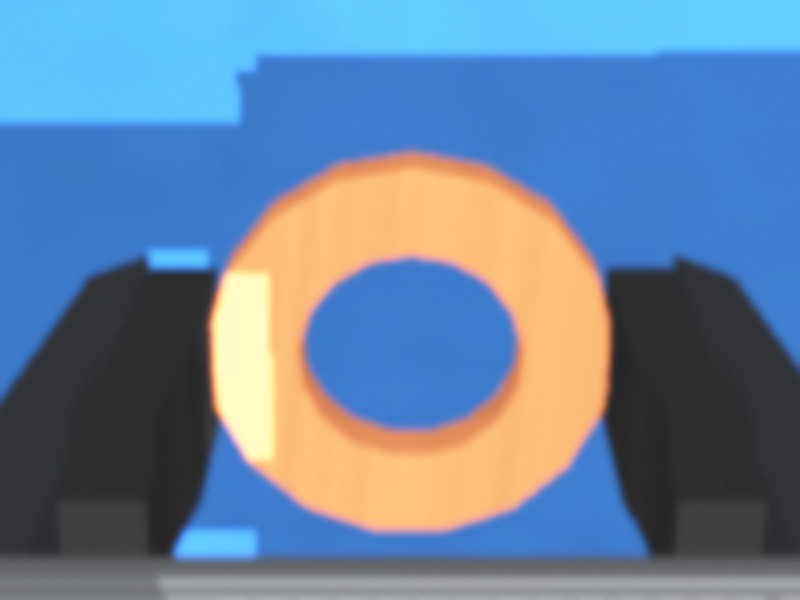

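Request:
{"method": "carry_out", "body": {
  "plan": [
    {"dx": 0,"dy": -0.015,"dz": 0,"wx": 0,"wy": 0,"wz": 0},
    {"dx": 0,"dy": -0.04,"dz": 0,"wx": 0,"wy": 0,"wz": 0},
    {"dx": 0,"dy": -0.07,"dz": -0.01,"wx": 0,"wy": 0,"wz": 0},
    {"dx": 0.004,"dy": -0.1,"dz": -0.035,"wx": 0,"wy": 0,"wz": 0},
    {"dx": 0.008,"dy": -0.115,"dz": -0.07,"wx": 0,"wy": 0,"wz": 0},
    {"dx": 0.012,"dy": -0.117,"dz": -0.11,"wx": 0,"wy": 0,"wz": 0},
    {"dx": 0.016,"dy": -0.117,"dz": -0.15,"wx": 0,"wy": 0,"wz": 0},
    {"dx": 0.02,"dy": -0.117,"dz": -0.19,"wx": 0,"wy": 0,"wz": 0},
    {"dx": 0.024,"dy": -0.117,"dz": -0.23,"wx": 0,"wy": 0,"wz": 0},
    {"dx": 0.028,"dy": -0.117,"dz": -0.27,"wx": 0,"wy": 0,"wz": 0},
    {"dx": 0.032,"dy": -0.117,"dz": -0.31,"wx": 0,"wy": 0,"wz": 0},
    {"dx": 0.036,"dy": -0.117,"dz": -0.35,"wx": 0,"wy": 0,"wz": 0},
    {"dx": 0.04,"dy": -0.117,"dz": -0.39,"wx": 0,"wy": 0,"wz": 0},
    {"dx": 0.0415,"dy": -0.117,"dz": -0.425,"wx": 0,"wy": 0,"wz": 0},
    {"dx": 0.0415,"dy": -0.117,"dz": -0.455,"wx": 0,"wy": 0,"wz": 0},
    {"dx": 0.0415,"dy": -0.117,"dz": -0.469,"wx": 0,"wy": 0,"wz": 0},
    {"dx": 0.0415,"dy": -0.117,"dz": -0.473,"wx": 0,"wy": 0,"wz": 0},
    {"dx": 0.0415,"dy": -0.117,"dz": -0.473,"wx": 0,"wy": 0,"wz": 0},
    {"dx": 0.0415,"dy": -0.117,"dz": -0.473,"wx": 0,"wy": 0,"wz": 0}
  ]
}}

```text
time_s: 28.1
ee_pos: [554.1, -166.4, 120.4]
eef_rot: [[1.0, 0.004, -0.001], [0.001, 0.005, 1.0], [0.004, -1.0, 0.005]]
ft_force: [0.6, 0.6, -1.1]
gripper_width: 43.8
```

Run:
```python
from h import *
crop("w22");print(rel((554.6,-167.6,90),90))
```

```text
t 28.1 p [ 554.1 -166.4  120.4] yaw 90.1 F [ 0.6  0.6 -1.1] T [0.1  0.01 0.01] w 43.8 q [ 0.16  0.57  0.07  1.82 -0.06  0.75  1.84]
[[0.4, 30.4, -1.4], [-0.28, 0.09, 0.2]]
```

View pics/w22.png

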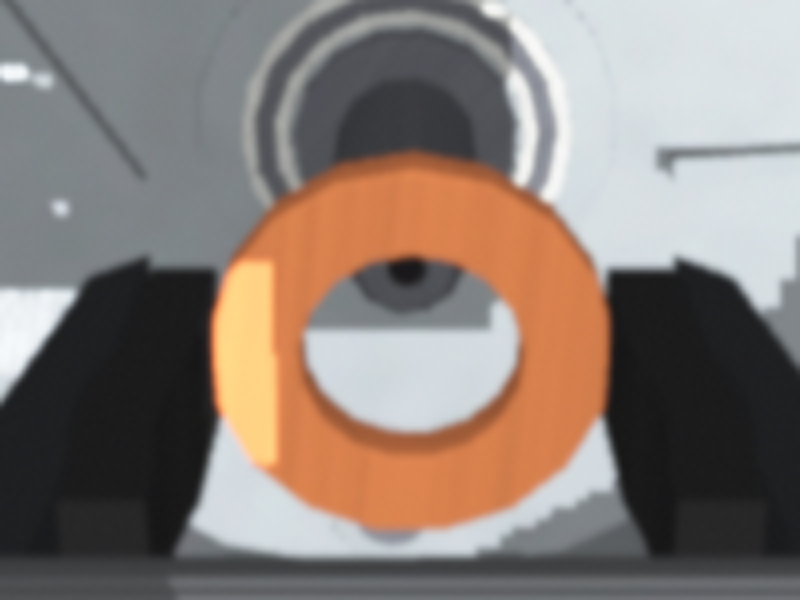

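Run:
```python
from h import *
cmp((412,352),4.5,(407,268),102)
```

```text
tip-bore [  0.5  -0.4 -22.9]
```

Request:
{"method": "carry_out", "body": {
  "plan": [
    {"dx": 0.0005,"dy": 0.003,"dz": -0.0008,"wx": 0,"wy": 0,"wz": 0.2},
    {"dx": 0.0005,"dy": 0.008,"dz": -0.0008,"wx": 0,"wy": 0,"wz": 0.2},
    {"dx": 0.0005,"dy": 0.013,"dz": -0.0008,"wx": 0,"wy": 0,"wz": 0.2},
    {"dx": 0.0005,"dy": 0.018,"dz": -0.0008,"wx": 0,"wy": 0,"wz": 0.2},
    {"dx": 0.0005,"dy": 0.023,"dz": -0.0008,"wx": 0,"wy": 0,"wz": 0.2},
    {"dx": 0.0005,"dy": 0.028,"dz": -0.0008,"wx": 0,"wy": 0,"wz": 0.2},
    {"dx": 0.0005,"dy": 0.033,"dz": -0.0008,"wx": 0,"wy": 0,"wz": 0.2},
    {"dx": 0.0005,"dy": 0.035,"dz": -0.0008,"wx": 0,"wy": 0,"wz": 0.2}
  ]
}}

```text
time_s: 28.95
ee_pos: [554.4, -166.9, 84.6]
eef_rot: [[1.0, -0.001, -0.002], [0.002, 0.005, 1.0], [-0.001, -1.0, 0.005]]
ft_force: [-0.2, 0.5, -0.7]
gripper_width: 43.8
```

Run:
```python
from h import *
crop("w23")
```

```text
t 28.95 p [ 554.4 -166.9   84.6] yaw 90.1 F [-0.2  0.5 -0.7] T [-0.03  0.01  0.01] w 43.8 q [ 0.17  0.63  0.07  1.83 -0.07  0.69  1.85]
```

View pics/w23.png

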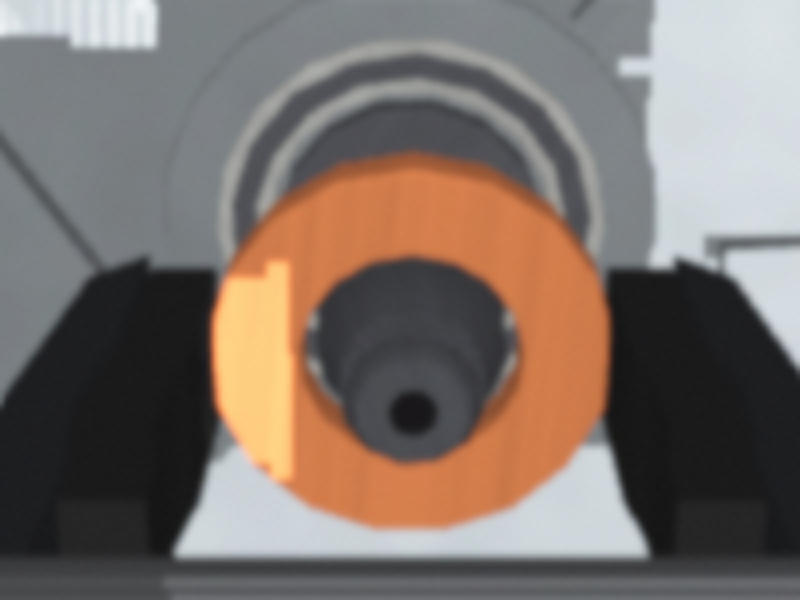

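Well centred, with no side force. Descending to just above the shoulder.

Request:
{"method": "carry_out", "body": {
  "plan": [
    {"dx": 0,"dy": 0.004,"dz": 0,"wx": 0,"wy": 0,"wz": 0},
    {"dx": 0,"dy": 0.009,"dz": 0,"wx": 0,"wy": 0,"wz": 0},
    {"dx": 0,"dy": 0.014,"dz": 0,"wx": 0,"wy": 0,"wz": 0},
    {"dx": 0,"dy": 0.019,"dz": 0,"wx": 0,"wy": 0,"wz": 0},
    {"dx": 0,"dy": 0.022,"dz": 0,"wx": 0,"wy": 0,"wz": 0},
    {"dx": 0,"dy": 0.024,"dz": 0,"wx": 0,"wy": 0,"wz": 0},
    {"dx": 0,"dy": 0.0255,"dz": 0,"wx": 0,"wy": 0,"wz": 0},
    {"dx": 0,"dy": 0.0265,"dz": 0,"wx": 0,"wy": 0,"wz": 0},
    {"dx": 0,"dy": 0.0265,"dz": 0,"wx": 0,"wy": 0,"wz": 0}
  ]
}}

```text
time_s: 29.9
ee_pos: [554.4, -166.8, 58.1]
eef_rot: [[1.0, -0.001, -0.002], [0.002, 0.005, 1.0], [-0.001, -1.0, 0.005]]
ft_force: [-0.5, -1.0, -0.5]
gripper_width: 44.0
```

Request:
{"method": "carry_out", "body": {
  "plan": [
    {"dx": 0,"dy": 0.001,"dz": 0,"wx": 0,"wy": 0,"wz": 0},
    {"dx": 0,"dy": 0.0015,"dz": 0,"wx": 0,"wy": 0,"wz": 0},
    {"dx": 0,"dy": 0.0015,"dz": 0,"wx": 0,"wy": 0,"wz": 0}
  ]
}}

```text
time_s: 30.2
ee_pos: [554.5, -166.9, 57.8]
eef_rot: [[1.0, -0.001, -0.001], [0.001, 0.005, 1.0], [-0.001, -1.0, 0.005]]
ft_force: [-2.7, 2.0, 10.6]
gripper_width: 44.0
```

Request:
{"method": "carry_out", "body": {
  "plan": [
    {"dx": 0,"dy": 0,"dz": 0,"wx": 0,"wy": 0,"wz": 0},
    {"dx": 0,"dy": 0,"dz": 0,"wx": 0,"wy": 0,"wz": 0},
    {"dx": 0,"dy": 0,"dz": 0,"wx": 0,"wy": 0,"wz": 0},
    {"dx": 0,"dy": -0.02,"dz": 0,"wx": 0,"wy": 0,"wz": 0},
    {"dx": 0,"dy": -0.05,"dz": 0,"wx": 0,"wy": 0,"wz": 0},
    {"dx": 0.015,"dy": -0.08,"dz": 0,"wx": 0,"wy": 0,"wz": 0},
    {"dx": 0.03,"dy": -0.1,"dz": 0,"wx": 0,"wy": 0,"wz": 0},
    {"dx": 0.04,"dy": -0.11,"dz": 0,"wx": 0,"wy": 0,"wz": 0},
    {"dx": 0.04,"dy": -0.11,"dz": 0,"wx": 0,"wy": 0,"wz": 0}
  ],
  "claw": 0.25
}}

```text
time_s: 31.1
ee_pos: [596.8, -167.3, 169.4]
eef_rot: [[1.0, 0.003, -0.002], [0.002, 0.005, 1.0], [0.003, -1.0, 0.005]]
ft_force: [0.5, -0.4, -0.8]
gripper_width: 66.3
```

Run:
```python
from h import *
stack("w24",553.4,-166.8,13,22,60)
print(rel((537,116,100),90))
```

```text
t 31.1 p [ 596.8 -167.3  169.4] yaw 90.1 F [ 0.5 -0.4 -0.8] T [ 0.04 -0.04  0.01] w 66.3 q [ 0.15  0.56  0.08  1.69 -0.06  0.89  1.83]
n 1751 z [60.8 61.4 61.9] slope [0.0163 0.0033] xy [ 552.2 -166.7   61.2]
floor 49.56763552584744
[[-57.5, 69.3, 283.0], [-0.29, 0.11, 0.02]]
```

View pics/w24.png

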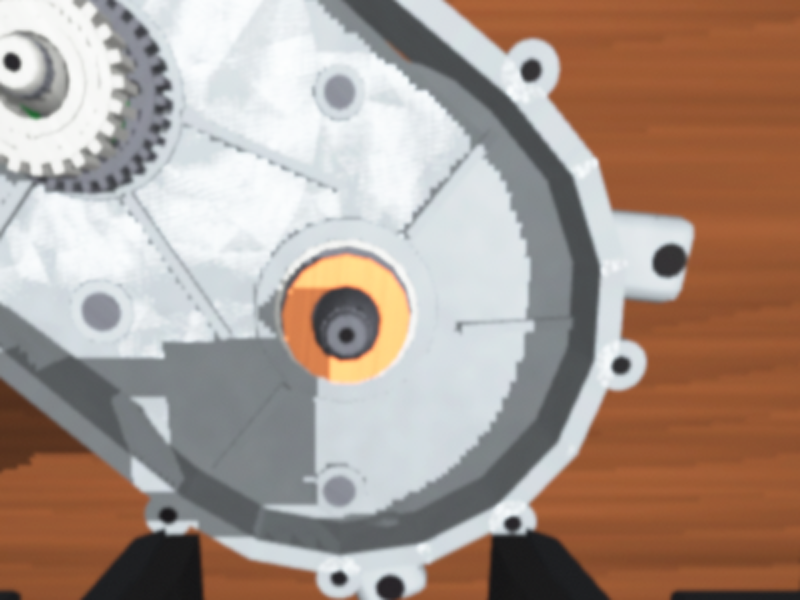

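Request:
{"method": "carry_out", "body": {
  "plan": [
    {"dx": -0.005,"dy": 0,"dz": 0.02,"wx": 0,"wy": 0,"wz": 0},
    {"dx": -0.015,"dy": 0,"dz": 0.06,"wx": 0,"wy": 0,"wz": 0},
    {"dx": -0.025,"dy": 0,"dz": 0.105,"wx": 0,"wy": 0,"wz": 0},
    {"dx": -0.035,"dy": 0,"dz": 0.15,"wx": 0,"wy": 0,"wz": 0},
    {"dx": -0.045,"dy": 0.01,"dz": 0.195,"wx": 0,"wy": 0,"wz": 0},
    {"dx": -0.052,"dy": 0.03,"dz": 0.235,"wx": 0,"wy": 0,"wz": 0},
    {"dx": -0.0575,"dy": 0.05,"dz": 0.265,"wx": 0,"wy": 0,"wz": 0},
    {"dx": -0.0575,"dy": 0.069,"dz": 0.283,"wx": 0,"wy": 0,"wz": 0},
    {"dx": -0.0575,"dy": 0.069,"dz": 0.284,"wx": 0,"wy": 0,"wz": 0},
    {"dx": -0.0575,"dy": 0.069,"dz": 0.284,"wx": 0,"wy": 0,"wz": 0}
  ],
  "claw": 0.4
}}

```text
time_s: 32.15
ee_pos: [536.1, 115.8, 99.8]
eef_rot: [[1.0, -0.002, -0.002], [0.002, 0.004, 1.0], [-0.002, -1.0, 0.004]]
ft_force: [0.2, 0.4, -0.3]
gripper_width: 52.9
```

Run:
```python
from h import *
st();wpart("w25",(537,116,31),31)
im=cv2.imread("pics/w25.png");cv2.imwrite("pics/w25b.png",cv2.resize(im[180:330,220:420],None,fx=4,fy=4,interpolation=cv2.INTER_CUBIC))
```

```text
t 32.15 p [536.1 115.8  99.8] yaw 90.1 F [ 0.2  0.4 -0.3] T [-0.04 -0.04 -0.01] w 52.9 q [-0.32  0.56  0.03  1.91 -0.03  0.68  1.31]
outer [318.5 250.7  52.3  60.2] -> [533.8 114.   31. ] rel tcp [ -2.3  -1.8 -68.8]
hole [318.7 248.5  20.5  30.5] -> [532.3 114.2  31. ] rel tcp [ -3.8  -1.7 -68.8]
```

View pics/w25b.png

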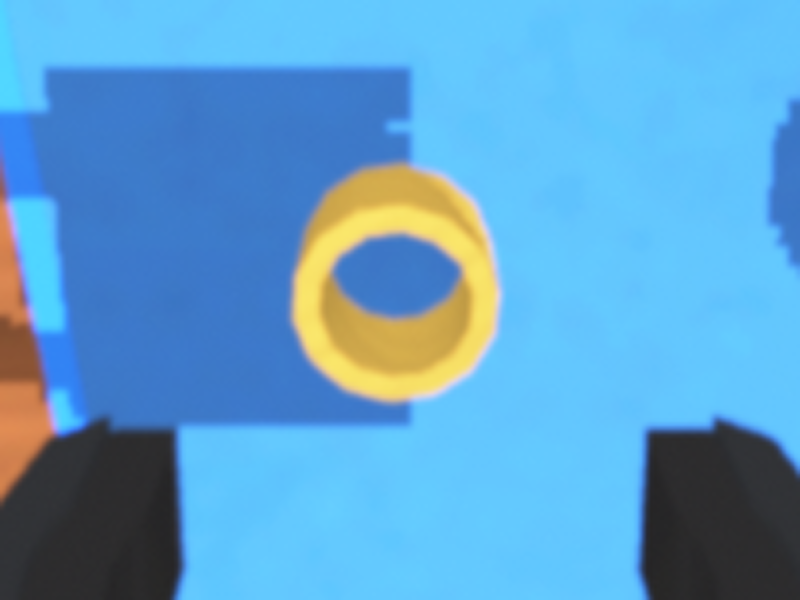

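Run:
```python
from h import *
s=read_state();c=get_calibration("wrist");X=plane(c,319,255.75,31);print(X,X-s['ee_pos'])
```

```text
[538.45042677 113.63367847  31.        ] [  1.46311298  -1.46786063 -69.49044674]
```

Request:
{"method": "carry_out", "body": {
  "plan": [
    {"dx": 0.0018,"dy": 0.02,"dz": -0.001,"wx": 0,"wy": 0,"wz": 0},
    {"dx": 0.0018,"dy": 0.05,"dz": -0.001,"wx": 0,"wy": 0,"wz": 0},
    {"dx": 0.0018,"dy": 0.075,"dz": -0.001,"wx": 0,"wy": 0,"wz": 0},
    {"dx": 0.0018,"dy": 0.088,"dz": -0.001,"wx": 0,"wy": 0,"wz": 0},
    {"dx": 0.0018,"dy": 0.0935,"dz": -0.001,"wx": 0,"wy": 0,"wz": 0},
    {"dx": 0.0018,"dy": 0.0935,"dz": -0.001,"wx": 0,"wy": 0,"wz": 0},
    {"dx": 0.0018,"dy": 0.0935,"dz": -0.001,"wx": 0,"wy": 0,"wz": 0}
  ]
}}

```text
time_s: 32.9
ee_pos: [539.7, 114.3, 8.0]
eef_rot: [[1.0, 0.002, 0.0], [-0.0, 0.004, 1.0], [0.002, -1.0, 0.004]]
ft_force: [0.1, 1.0, 0.7]
gripper_width: 53.1
```

Request:
{"method": "carry_out", "body": {
  "plan": [
    {"dx": 0,"dy": 0,"dz": 0,"wx": 0,"wy": 0,"wz": 0},
    {"dx": 0,"dy": 0,"dz": 0,"wx": 0,"wy": 0,"wz": 0},
    {"dx": 0,"dy": 0,"dz": 0,"wx": 0,"wy": 0,"wz": 0},
    {"dx": 0,"dy": 0,"dz": 0,"wx": 0,"wy": 0,"wz": 0},
    {"dx": 0,"dy": 0,"dz": 0,"wx": 0,"wy": 0,"wz": 0}
  ],
  "claw": 1,
  "grip_force": 25
}}

```text
time_s: 33.4
ee_pos: [540.3, 114.4, 8.8]
eef_rot: [[1.0, 0.003, 0.0], [-0.0, 0.004, 1.0], [0.003, -1.0, 0.004]]
ft_force: [-1.3, -1.1, 6.1]
gripper_width: 33.3
```

Run:
```python
from h import *
crop("w26");print(rel((554.5,-167,130),90))
c=get_calibration("wrist");s=read_state();p=s['ee_pos']
for v in(400,420,440,460,480):print(v,np.round(plane(c,323,220+v/4,p[2]+24)-p,2))
```

```text
t 33.4 p [540.3 114.4   8.8] yaw 90.0 F [-1.3 -1.1  6.1] T [-0.04  0.19  0.  ] w 33.3 q [-0.3   0.72  0.02  1.92 -0.04  0.5   1.31]
[[14.7, -122.4, -280.8], [-0.25, -0.02, 0.16]]
400 [-6.16  0.44 24.  ]
420 [-3.95  0.44 24.  ]
440 [-1.73  0.44 24.  ]
460 [ 0.51  0.44 24.  ]
480 [ 2.78  0.44 24.  ]
```

View pics/w26.png

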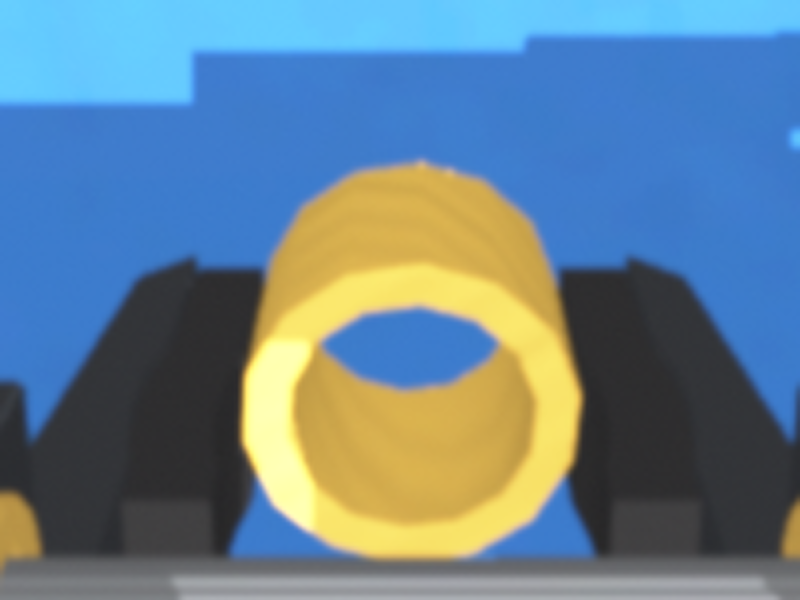

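Request:
{"method": "carry_out", "body": {
  "plan": [
    {"dx": 0,"dy": -0.015,"dz": 0,"wx": 0,"wy": 0,"wz": 0},
    {"dx": 0,"dy": -0.04,"dz": 0,"wx": 0,"wy": 0,"wz": 0},
    {"dx": 0,"dy": -0.07,"dz": -0.005,"wx": 0,"wy": 0,"wz": 0},
    {"dx": 0.004,"dy": -0.1,"dz": -0.025,"wx": 0,"wy": 0,"wz": 0},
    {"dx": 0.008,"dy": -0.115,"dz": -0.055,"wx": 0,"wy": 0,"wz": 0},
    {"dx": 0.012,"dy": -0.117,"dz": -0.09,"wx": 0,"wy": 0,"wz": 0},
    {"dx": 0.0155,"dy": -0.117,"dz": -0.13,"wx": 0,"wy": 0,"wz": 0},
    {"dx": 0.0175,"dy": -0.117,"dz": -0.17,"wx": 0,"wy": 0,"wz": 0},
    {"dx": 0.0175,"dy": -0.117,"dz": -0.21,"wx": 0,"wy": 0,"wz": 0},
    {"dx": 0.0175,"dy": -0.117,"dz": -0.245,"wx": 0,"wy": 0,"wz": 0},
    {"dx": 0.0175,"dy": -0.117,"dz": -0.27,"wx": 0,"wy": 0,"wz": 0},
    {"dx": 0.0175,"dy": -0.117,"dz": -0.281,"wx": 0,"wy": 0,"wz": 0},
    {"dx": 0.0175,"dy": -0.117,"dz": -0.282,"wx": 0,"wy": 0,"wz": 0},
    {"dx": 0.0175,"dy": -0.117,"dz": -0.282,"wx": 0,"wy": 0,"wz": 0},
    {"dx": 0.0175,"dy": -0.117,"dz": -0.282,"wx": 0,"wy": 0,"wz": 0}
  ]
}}

```text
time_s: 34.95
ee_pos: [557.6, -165.8, 124.6]
eef_rot: [[1.0, 0.003, -0.003], [0.002, 0.006, 1.0], [0.003, -1.0, 0.006]]
ft_force: [-0.0, 0.1, -0.9]
gripper_width: 33.1
```

Run:
```python
from h import *
crop("w27");print(rel((557.3,-167,90),90))
im,_=get_image("scene");cv2.imwrite("pics/s27.png",cv2.resize(im[60:240,170:370],None,fx=3.3,fy=3.3,interpolation=cv2.INTER_CUBIC))
```

```text
t 34.95 p [ 557.6 -165.8  124.6] yaw 90.1 F [-0.   0.1 -0.9] T [ 0.03  0.02 -0.  ] w 33.1 q [ 0.18  0.57  0.05  1.81 -0.05  0.76  1.83]
[[-0.4, 34.6, -1.2], [-0.31, 0.14, 0.15]]
```

View pics/w27.png

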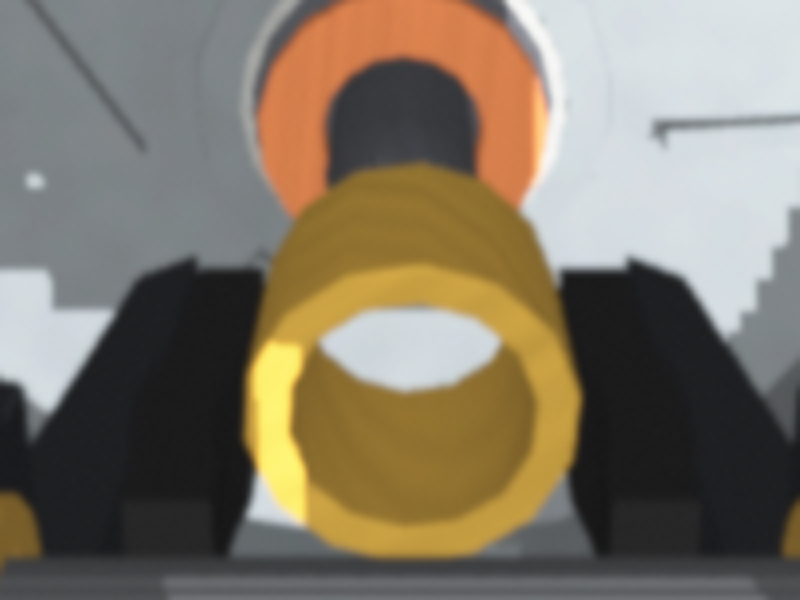

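View pics/s27.png

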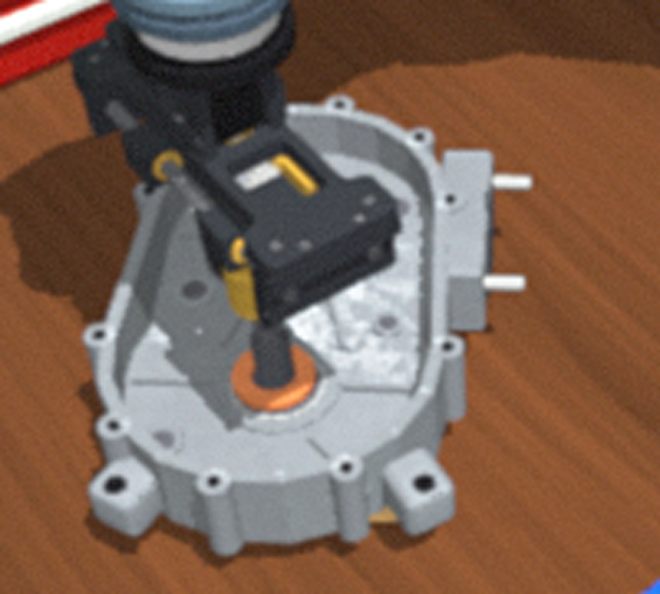

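Request:
{"method": "carry_out", "body": {
  "plan": [
    {"dx": -0.0003,"dy": 0.003,"dz": -0.001,"wx": -0.3,"wy": 0,"wz": 0.1},
    {"dx": -0.0003,"dy": 0.008,"dz": -0.001,"wx": -0.3,"wy": 0,"wz": 0.1},
    {"dx": -0.0003,"dy": 0.013,"dz": -0.001,"wx": -0.3,"wy": 0,"wz": 0.1},
    {"dx": -0.0003,"dy": 0.017,"dz": -0.001,"wx": -0.3,"wy": 0,"wz": 0.1},
    {"dx": -0.0003,"dy": 0.021,"dz": -0.001,"wx": -0.3,"wy": 0,"wz": 0.1},
    {"dx": -0.0003,"dy": 0.024,"dz": -0.001,"wx": -0.3,"wy": 0,"wz": 0.1},
    {"dx": -0.0003,"dy": 0.024,"dz": -0.001,"wx": -0.3,"wy": 0,"wz": 0.1}
  ]
}}

```text
time_s: 35.75
ee_pos: [557.0, -167.2, 100.1]
eef_rot: [[1.0, 0.0, -0.002], [0.002, 0.0, 1.0], [0.0, -1.0, 0.0]]
ft_force: [-0.5, 0.1, -0.3]
gripper_width: 33.2
```

Run:
```python
from h import *
crop("w28")
```

```text
t 35.75 p [ 557.  -167.2  100.1] yaw 90.1 F [-0.5  0.1 -0.3] T [-0.01  0.05 -0.03] w 33.2 q [ 0.18  0.6   0.05  1.82 -0.04  0.72  1.82]
```

View pics/w28.png

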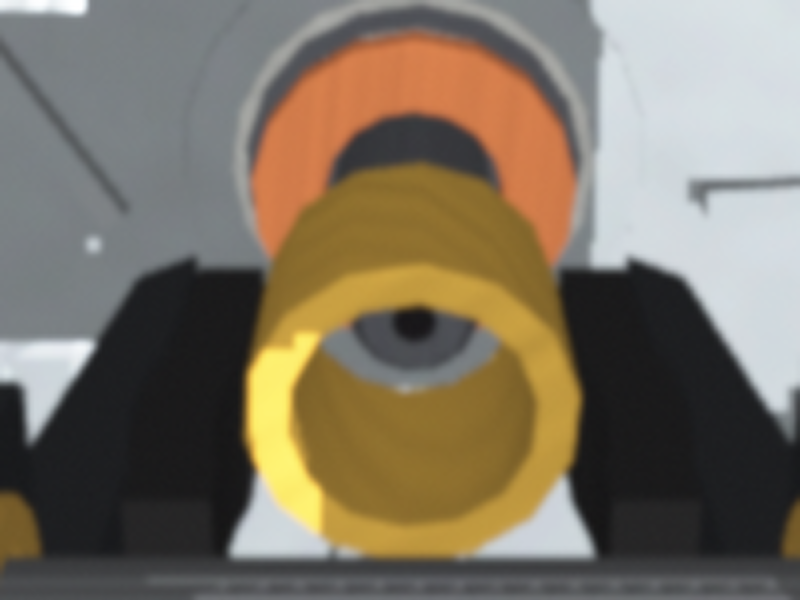

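Run:
```python
from h import *
cmp((412,414),22.5,(413,322),102)
```

```text
tip-bore [  0.7   0.2 -20.8]
```

Request:
{"method": "carry_out", "body": {
  "plan": [
    {"dx": 0.0004,"dy": 0.004,"dz": 0.0001,"wx": 0,"wy": 0,"wz": 0},
    {"dx": 0.0004,"dy": 0.008,"dz": 0.0001,"wx": 0,"wy": 0,"wz": 0},
    {"dx": 0.0004,"dy": 0.012,"dz": 0.0001,"wx": 0,"wy": 0,"wz": 0},
    {"dx": 0.0004,"dy": 0.016,"dz": 0.0001,"wx": 0,"wy": 0,"wz": 0},
    {"dx": 0.0004,"dy": 0.016,"dz": 0.0001,"wx": 0,"wy": 0,"wz": 0}
  ]
}}

```text
time_s: 36.3
ee_pos: [557.1, -167.0, 83.6]
eef_rot: [[1.0, -0.001, -0.002], [0.002, 0.0, 1.0], [-0.001, -1.0, 0.0]]
ft_force: [-0.5, -0.3, -1.6]
gripper_width: 32.9
```

No side force at the full diameter, so I'm continuing down.

Request:
{"method": "carry_out", "body": {
  "plan": [
    {"dx": 0,"dy": 0.004,"dz": 0,"wx": 0,"wy": 0,"wz": 0},
    {"dx": 0,"dy": 0.008,"dz": 0,"wx": 0,"wy": 0,"wz": 0},
    {"dx": 0,"dy": 0.011,"dz": 0,"wx": 0,"wy": 0,"wz": 0},
    {"dx": 0,"dy": 0.013,"dz": 0,"wx": 0,"wy": 0,"wz": 0},
    {"dx": 0,"dy": 0.0145,"dz": 0,"wx": 0,"wy": 0,"wz": 0},
    {"dx": 0,"dy": 0.0155,"dz": 0,"wx": 0,"wy": 0,"wz": 0},
    {"dx": 0,"dy": 0.016,"dz": 0,"wx": 0,"wy": 0,"wz": 0}
  ]
}}

```text
time_s: 37.0
ee_pos: [557.1, -167.0, 67.8]
eef_rot: [[1.0, -0.001, -0.002], [0.002, 0.0, 1.0], [-0.001, -1.0, 0.0]]
ft_force: [-1.7, 0.7, 4.6]
gripper_width: 33.3
```

Contact at about the expected height. A little more seating pressure, then release and retreat.

Request:
{"method": "carry_out", "body": {
  "plan": [
    {"dx": 0,"dy": 0.0008,"dz": 0,"wx": 0,"wy": 0,"wz": 0},
    {"dx": 0,"dy": 0.0008,"dz": 0,"wx": 0,"wy": 0,"wz": 0}
  ]
}}

```text
time_s: 37.2
ee_pos: [557.2, -167.0, 67.7]
eef_rot: [[1.0, -0.001, -0.002], [0.002, 0.0, 1.0], [-0.001, -1.0, 0.0]]
ft_force: [-2.1, 0.7, 6.3]
gripper_width: 33.1
```

Request:
{"method": "carry_out", "body": {
  "plan": [
    {"dx": 0,"dy": 0,"dz": 0,"wx": 0,"wy": 0,"wz": 0},
    {"dx": 0,"dy": 0,"dz": 0,"wx": 0,"wy": 0,"wz": 0},
    {"dx": 0,"dy": 0,"dz": 0,"wx": 0,"wy": 0,"wz": 0},
    {"dx": 0,"dy": -0.02,"dz": 0,"wx": 0,"wy": 0,"wz": 0},
    {"dx": 0,"dy": -0.05,"dz": 0,"wx": 0,"wy": 0,"wz": 0},
    {"dx": 0.015,"dy": -0.08,"dz": 0,"wx": 0,"wy": 0,"wz": 0},
    {"dx": 0.03,"dy": -0.1,"dz": -0.02,"wx": 0,"wy": 0,"wz": 0},
    {"dx": 0.04,"dy": -0.11,"dz": -0.03,"wx": 0,"wy": 0,"wz": 0},
    {"dx": 0.04,"dy": -0.11,"dz": -0.03,"wx": 0,"wy": 0,"wz": 0},
    {"dx": 0.04,"dy": -0.11,"dz": -0.03,"wx": 0,"wy": 0,"wz": 0}
  ],
  "claw": 0.35
}}

```text
time_s: 38.2
ee_pos: [596.6, -196.5, 176.9]
eef_rot: [[1.0, -0.002, -0.002], [0.002, 0.001, 1.0], [-0.002, -1.0, 0.001]]
ft_force: [-0.9, 0.6, 0.3]
gripper_width: 57.3
```

Run:
```python
from h import *
stack("w29",553.4,-166.8,12,17,90)
stack("w30",480.5,-254.8,13,25,95)
```

```text
t 38.2 p [ 596.6 -196.5  176.9] yaw 90.1 F [-0.9  0.6  0.3] T [ 0.03  0.03 -0.01] w 57.3 q [ 0.2   0.57  0.06  1.65 -0.04  0.92  1.85]
n 904 z [88.6 89.4 90. ] slope [-0.0034 -0.0004] xy [ 554.1 -166.6   89.1]
floor 49.60349579730889
t 38.25 p [ 596.2 -195.9  176.5] yaw 90.1 F [ 0.3  0.7 -0.1] T [ 0.03 -0.03 -0.02] w 57.2 q [ 0.2   0.57  0.06  1.65 -0.04  0.92  1.85]
n 4234 z [93.7 94.7 95.5] slope [ 0.0044 -0.0051] xy [ 481.1 -254.6   94.6]
floor 49.602124596023216
```

View pics/w29.png

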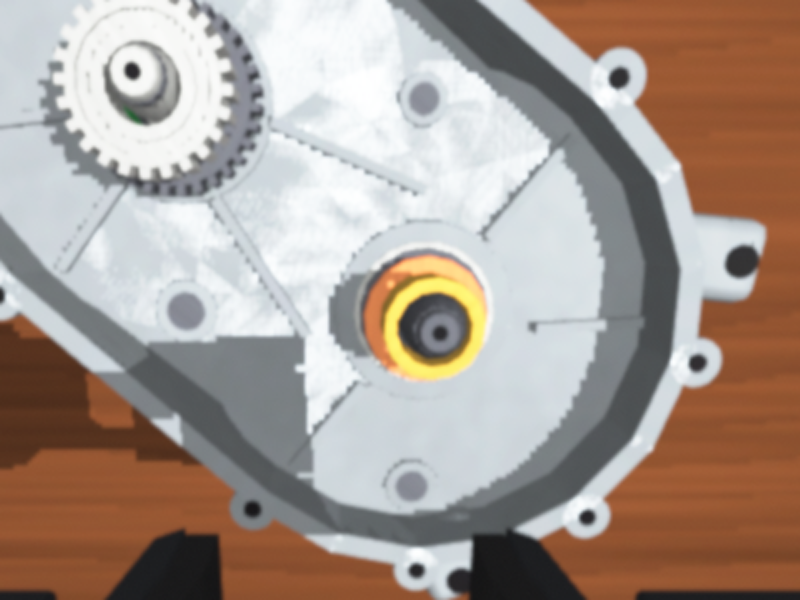

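Run:
```python
from h import *
t,_=get_image("top");s,_=get_image("scene")
a=cv2.resize(t,(400,300));b=cv2.resize(s,(400,300));cv2.imwrite("pics/final.png",np.hstack([a,b]))
st()
```

```text
t 38.4 p [ 596.3 -196.   176.7] yaw 90.2 F [ 0.4  0.1 -0.4] T [ 0.02 -0.02  0.02] w 57.6 q [ 0.2   0.57  0.06  1.65 -0.04  0.92  1.85]
```

View pics/final.png

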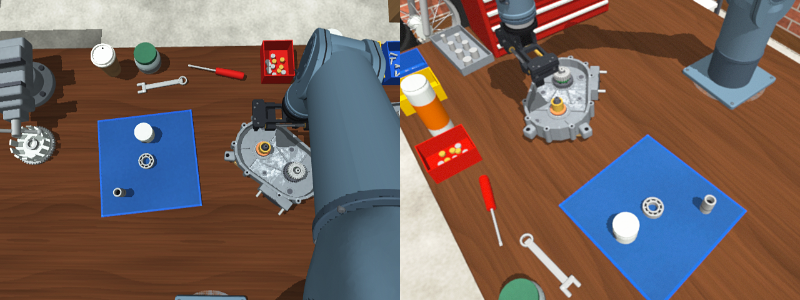

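Both shafts are built up. The piston, bearing and socket are still on the mat where they were, and the gripper is clear of everything.

```bash
python3 -c "
from cell import *
print(close_job())"
```

```text
the job is handed in; nothing more can be done
None
```

All five parts are fitted in the order asked, and the job was handed in at about 38 s of robot time, well under the 136 s limit. On the crankshaft end sit the balancer gear, then the pump gear, then the primary gear; on the input shaft sit the thrust washer, then the clutch bush.

- **Seating:** each part was lowered until it made firm contact at 5–10 N, and checked with the wrist camera after release. All lie flat. The washer's fitted slope came out a little higher than the rest, about 0.3 mm across its width.

| Part | Measured top height (mm) | Expected (mm) |
|---|---|---|
| Balancer gear | 66.6 | 68 |
| Pump gear | 78.9 | 80 |
| Primary gear | 94.7 | 96 |
| Thrust washer | 61.4 | 62 |
| Clutch bush | 89.4 | 90 |

- **Small disagreement:** every height reads 0.6–1.4 mm low. The cavity floor also reads about 0.4 mm low, so I took this as camera calibration, not a gap. A part that was not home would read high.
- **Bystanders:** the last top and scene pictures show the piston, ball bearing and socket standing on the mat where they were. The gripper was empty and clear.
- **Other events:** the first move call was refused because its rows left out some fields; no robot time passed. The top and scene cameras disagreed by about 4 mm on where the parts lay, so I placed by the wrist camera.

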